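# Uncap a tilted housing and stack the sleeve and washer in its bore

### The arm

A 6-joint arm with a two-finger parallel gripper is mounted at the origin on the work surface. World frame = base frame: x ahead of the robot, y to its left, z up, the work surface at z = 0. Lengths are in mm, angles in rad, forces in N, time in s.
With the tool pointing down it reaches from about 300 to 775 mm from the base axis. Payload 14.6 kg.
Tool frame: the origin (TCP) lies between the finger pads; the fingertips stand 8 mm ahead of it and the grasp point (between the pads) lies 11 mm behind it; y points along the fingers, x is the direction in which the jaws open and shut, and the axes are right-handed (so a half turn about y gives the same grasp; the last joint's range is limited). The gripper opens to 94 mm and grips with 3 to 60 N. Pads are 16 mm wide; open, the fingers measure 119 mm over their backs; the gripper's body (75 mm by 177 mm) begins 78 mm behind the grasp point.
Start: joints at [1.072, 0.3, 1.521, -0, 1.321, -0.067], TCP at [230.175, 499.509, 213.446] pointing down, gripper open.
Joint ranges: [-3.03, 3.03], [-0.79, 2.21], [0.23, 2.52], [-1.04, 4.18], [0, 3.07], [-2.55, 2.55]. Speed limits (rad/s): [2.22, 2.22, 2.57, 3.14, 3.14, 3.14].

### API

Orientations are given as [roll, pitch, yaw] about the fixed x, y, z axes, in that order (R = Rz(yaw) Ry(pitch) Rx(roll)).
In Python, from cell import read_state, imaging, order gives the robot as it stands. The module is installed in compiled form; this text tells all that it offers.
- The arm moves only by the shell command python3 -m handwheel 'ROWS' [FORCE]. ROWS is JSON, a list that holds one entry, the list of rows, each a list of 7 numbers: the shift along the tool's x, y, z in mm, then the turn, a rotation vector about the tool's x, y, z in degrees, then the opening, from -1 (shut) to 1 (fully open), so that 0 is half open. A call has 1 to 5 rows; each row is the pose to reach, as a shift and turn from the pose measured when the call began, along the tool's axes at that moment; what a row does not reach only later rows make up. A row lasts 1/12 s, in which the tool goes at most 41.7 mm and 7.16 degrees, less where a joint would pass 70% of its speed; a pose out of reach is approached as far as the arm can. A call with a gripper value outside its range is refused whole. The fingers move at their own pace and stop on an object; FORCE is the grip in N (left out, the last holds). Time passes only in rows, so rows that repeat a pose let the fingers close. It gives the time, the measured TCP pose, the force and the opening at its end, in the units of the state.
- read_state(): the state, without advancing time (a new reading comes with each control period).
- imaging.camera(name): name is "scene" or "top" or "wrist"; returns (picture, depth): 420x560x3 uint8, red, green, blue; 420x560 float32, mm along the optical axis (not along the pixel's ray), 0 where there is no reading.
- imaging.get_calibration(name): a dict with "mtx" (3x3 intrinsics, pixels), "dist" ([k1, k2, p1, p2, k3] as OpenCV has them; the pictures are not rectified), "world_from_camera" (4x4, takes a point from camera to world coordinates); the wrist camera has in their place "hand_eye" (4x4, takes a point from camera to tool coordinates, whose origin is the TCP and whose axes are the tool frame's). Camera axes: x right, y down, z forward; pixel columns grow to the right and rows downward; lengths in mm; the calibration is good to about 2 mm. A picture is of the moment at which its call begins: read the wrist's pose just before it. get_calibration takes no time and is no camera call.
- order.sign_off(): hands the job in, once; it reports no verdict.
The state is a dict: "clock": time; "joints": joint angles; "qd": joint speeds; "effort": joint torques, N m; "eef_pos": TCP position; "eef_rot": TCP orientation; "wrist_force": force on the tool from outside, world axes, zero at the start; "moment": the same for the moment, N m; "finger_gap": finger opening in mm.
Only numpy, scipy, OpenCV 4.12 (cv2) and the standard library are available. Lean on these libraries where they do the work, as an engineer would, in place of code of your own. Each camera call takes 0.05 s, during which the arm holds its last target.

### The job

Pull the black dust cap off the housing in the tilted fixture and stand it on the rubber mat, knob up. Then put the tall spacer sleeve into the bore, all the way down, and after it the flat washer, fully down on the sleeve so that it ends flush with the rim. Ease the rings in without dropping or ramming them, and leave the other things on the bench where they are.

Things in the scene. Friction and masses are not known exactly. Their poses are not given: they have to be found in the camera images.
- housing: Aluminium housing with a round bore, in a fixed steel fixture that leans it 30 degrees from vertical away from the robot; its yaw varies. Origin: centre of the bore's flat floor. z: bore axis, out of the mouth (up and away from the robot); y: level, towards a finger slot; x: up and towards the robot. Bore diameter 47.5 mm, depth 28 mm, widening over the top 5 mm to 53 mm; outer diameter 65 mm.
- bore_rim (a point): Centre of the bore's mouth, level with the rim, 28 mm along z from the housing's origin; same axes. Two open finger slots, 32 mm wide in x, on the +y and -y sides, run from the rim to 22 mm below the bore floor and outwards without end, so fingers holding a ring along y can follow it down. Below the floor, between the slots, is a web 28 mm wide in y that carries the rings.
- cap_knob (a point): Loose black plastic dust cap, 40 g, at the start on the housing's rim, axis along the bore. Point: centre of its knob, half-way up; z: cap axis, towards the knob's free end. Knob 20 mm diameter, 20 mm high, on a disc 64 mm across, 5 mm thick; under it a plug 44 mm across, 8 mm long, in the bore. The point is 15 mm above the disc's underside, 23 mm above the plug's foot.
- sleeve_centre (a point): Loose steel spacer sleeve, goes in first: ring of outer diameter 44 mm, inner diameter 32 mm, 18 mm tall, about 100 g, lying flat on the bench (axis upright). Point: its centre, half-way up; z: its axis. Left or right of the fixture.
- washer_centre (a point): Loose steel thrust washer, goes in second: ring of outer diameter 44 mm, inner diameter 16 mm, 10 mm thick, about 100 g, lying flat on the bench. Point: its centre, half-way up; z: its axis. On the other side of the fixture from the sleeve.
- mat_top (a point): Black rubber mat fixed on the bench, 130 x 130 mm, 3 mm thick. Point: centre of its upper face.
- bin: Bystander: grey plastic parts bin, fixed, 120 x 110 mm, 26 mm high. Origin: centre of its underside.
- driver_grip (a point): Bystander: loose screwdriver lying on the bench, 170 mm long. Point: on its handle; x: along it, towards the tip.
- tape: Bystander: loose yellow puck-shaped tape case, 52 mm diameter, 22 mm high. Origin: centre of its underside.
- jar: Bystander: loose small amber jar, 44 mm diameter, 50 mm high, beyond the fixture. Origin: centre of its underside.
Mind the look-alikes: they are no part of the job. What is shaped like the part that bears washer_centre but blue or yellow is not meant.

How it is judged (in metres and radians):
On the way, in this order (a step that is already met when the one before it is completed fails the run):
1. the dust cap stands on the mat, knob up (horizontal distance between cap_knob and mat_top below 0.065 m and height (world z) of cap_knob between 0.0245 and 0.029 m and angle between cap_knob's own z axis and vertical below 0.12 rad), for 0.1 s.
2. the sleeve is in the bore, down on its floor, before the washer (x of sleeve_centre in the frame of housing between -0.0035 and 0.0035 m and y of sleeve_centre in the frame of housing between -0.0035 and 0.0035 m and z of sleeve_centre in the frame of housing between 0.006 and 0.012 m and angle between the z axis of sleeve_centre and the z axis of housing, either way round below 0.12 rad), for 0.1 s.
3. the washer is in the bore, down on the sleeve (x of washer_centre in the frame of housing between -0.0035 and 0.0035 m and y of washer_centre in the frame of housing between -0.0035 and 0.0035 m and z of washer_centre in the frame of housing between 0.02 and 0.026 m and angle between the z axis of washer_centre and the z axis of housing, either way round below 0.12 rad), for 0.1 s.
At the end, for the whole second after the job is handed in: Cap knob up on the mat (knob within 65 mm of its centre, upright within 0.12 rad); sleeve on the bore floor, washer on the sleeve, each within 3 mm of its seated height, 3.5 mm of the bore axis in x and y, 0.12 rad of square; all at rest (all of step 1 and all of step 2 and all of step 3 and linear speed of each of cap, sleeve, washer below 0.02 m/s); the robot touches nothing.
It fails at once if a ring is dropped or rammed into the bore (over 40 N) (contact force between any of sleeve, washer and housing above 40 N or contact force between washer and sleeve above 40 N).
It fails at once if the screwdriver is moved more than 25 mm (distance of driver_grip from where it was at the start of the episode above 0.025 m).
It fails at once if the tape is moved more than 25 mm (distance of tape from where it was at the start of the episode above 0.025 m).
It fails at once if the jar is moved more than 25 mm (distance of jar from where it was at the start of the episode above 0.025 m).
It also fails if it takes over 72 s, if anything falls off the work surface, if the arm or the gripper's body presses on something with over 40 N, if the wrist force passes 120 N, or if a joint passes its speed limit or range.

## Working session

There is one attempt and no reset: what is moved stays moved. The work goes in short steps, Python scripts to look and compute and a shell command to move; the robot and the scene stay as the last step left them, time stands still between calls to the robot, and variables do not carry over. Pictures are saved under pics/ and viewed, and the job is handed in when it is done.

```bash
ls; mkdir -p pics
python3 - <<'E'
from cell import read_state, imaging, order
import cv2, numpy as np
print(read_state())
for n in ("scene","top","wrist"):
    p,d=imaging.camera(n); cv2.imwrite(f"pics/{n}0.png",p[...,::-1]); np.save(f"pics/{n}0.npy",d)
    c=imaging.get_calibration(n); print(n,{k:np.round(np.array(v),4).tolist() for k,v in c.items()})
E
```

```text
pics
{'clock': 0.0, 'joints': array([ 1.07237245e+00,  3.00462064e-01,  1.52155637e+00, -5.67748868e-06,
        1.32069908e+00, -6.65972562e-02]), 'qd': array([-0.00050759, -0.00114054, -0.00103718, -0.00039483,  0.00051167,
       -0.00035803]), 'effort': array([-2.24111813e-03, -5.31809878e+01, -3.52736092e+01,  7.07219378e-02,
        2.44796398e-02, -6.85586610e-05]), 'eef_pos': array([230.07768963, 499.29596744, 212.90173417]), 'eef_rot': array([-1.57072696e+00,  1.12273511e-03,  1.13897115e+00]), 'wrist_force': array([-0.04396997,  0.15152445, -0.47910793]), 'moment': array([0.01346097, 0.0218042 , 0.02390749]), 'finger_gap': 94.04253416472889}
scene {'mtx': [[379.7236, 0.0, 277.4621], [0.0, 379.7236, 206.0105], [0.0, 0.0, 1.0]], 'dist': [-0.0356, 0.0, 0.0, 0.0, 0.0], 'world_from_camera': [[-0.8286, 0.3548, -0.4331, 912.0241], [0.5598, 0.5153, -0.6489, 528.9929], [-0.0071, -0.7801, -0.6256, 590.9247], [0.0, 0.0, 0.0, 1.0]]}
top {'mtx': [[462.5489, 0.0, 279.7457], [0.0, 462.5489, 205.1375], [0.0, 0.0, 1.0]], 'dist': [0.0304, 0.0, 0.0, 0.0, 0.0], 'world_from_camera': [[0.0026, -0.9803, 0.1974, 388.8508], [-1.0, -0.004, -0.0066, -21.8807], [0.0073, -0.1974, -0.9803, 1058.9539], [0.0, 0.0, 0.0, 1.0]]}
wrist {'mtx': [[318.2711, 0.0, 278.9212], [0.0, 318.2711, 210.5354], [0.0, 0.0, 1.0]], 'dist': [-0.0671, 0.0, 0.0, 0.0, 0.0], 'hand_eye': [[1.0, -0.0002, -0.0011, -1.5708], [0.001, -0.2667, 0.9638, -172.059], [-0.0005, -0.9638, -0.2667, 77.7084], [0.0, 0.0, 0.0, 1.0]]}
```

View pictures.

View pics/scene0.png

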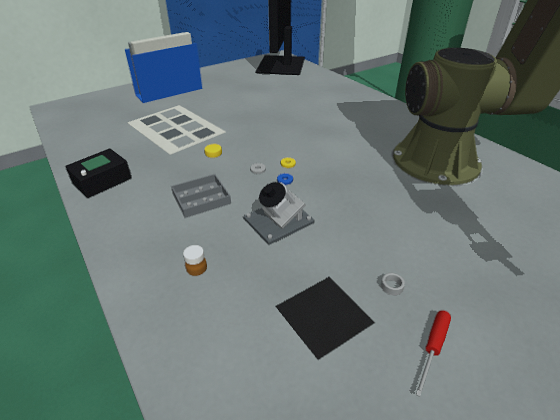

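View pics/top0.png

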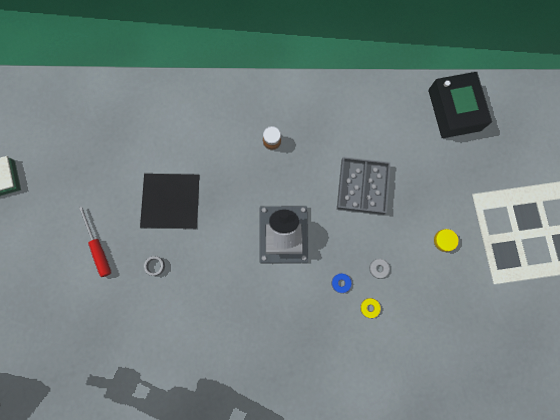

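View pics/wrist0.png

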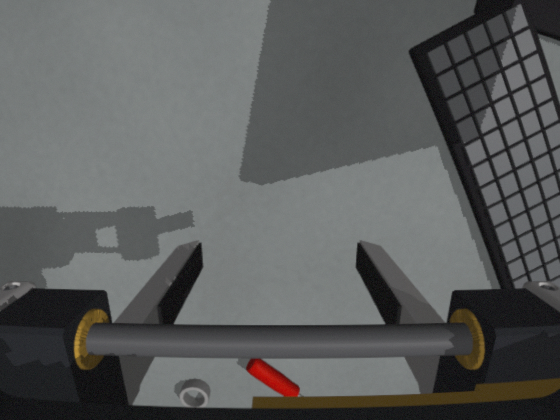

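The top view shows the cap at about (284,220), the fixture plate at (260–310, 206–262), the sleeve at (154,266), the mat centred at (170,201), the grey washer at (380,268), and the blue and yellow decoys at (342,283) and (371,308). I'll enlarge the details next.

```bash
cat > h.py <<'E'
from cell import read_state, imaging
import cv2, numpy as np
from scipy.spatial.transform import Rotation as R
def Rt(rpy): return R.from_euler('xyz',rpy).as_matrix()
def wfc(name,st=None):
    c=imaging.get_calibration(name)
    if name!='wrist': return np.array(c['world_from_camera'])
    T=np.eye(4); T[:3,:3]=Rt(st['eef_rot']); T[:3,3]=st['eef_pos']
    return T@np.array(c['hand_eye'])
def ray(name,uv,T):
    c=imaging.get_calibration(name)
    n=cv2.undistortPoints(np.array(uv,float).reshape(-1,1,2),np.array(c['mtx']),np.array(c['dist'])).reshape(-1,2)
    return n
def at_z(name,uv,z,T=None):
    T=wfc(name) if T is None else T
    n=ray(name,uv,T); d=np.c_[n,np.ones(len(n))]@T[:3,:3].T; o=T[:3,3]
    return o+d*((z-o[2])/d[:,2])[:,None]
def cloud(name,dep,T=None):
    T=wfc(name) if T is None else T
    v,u=np.mgrid[0:420,0:560]; n=ray(name,np.c_[u.ravel(),v.ravel()],T)
    P=np.c_[n,np.ones(len(n))]*dep.ravel()[:,None]
    return (P@T[:3,:3].T+T[:3,3]).reshape(420,560,3)
def proj(name,P,T):
    c=imaging.get_calibration(name); Ti=np.linalg.inv(T)
    return cv2.projectPoints(np.array(P,float).reshape(-1,1,3),cv2.Rodrigues(Ti[:3,:3])[0],Ti[:3,3],np.array(c['mtx']),np.array(c['dist']))[0].reshape(-1,2)
E
python3 - <<'E'
from h import *
d=np.load('pics/top0.npy'); P=cloud('top',d)
for n,uv,z in [('mat',(170,201),3),('sleeve',(154,266),18),('washer',(380,268),10),('plate',(285,234),6),('cap',(284,217),100),('jar',(272,135),50),('bin',(364,186),0)]:
    print(n,at_z('top',[uv],z).round(1),P[uv[1],uv[0]].round(1))
img=cv2.imread('pics/top0.png')
a=cv2.resize(img[190:280,240:330],(540,540),interpolation=cv2.INTER_CUBIC); cv2.imwrite('pics/t_fix.png',a)
b=cv2.resize(img[240:330,320:410],(400,400),interpolation=cv2.INTER_CUBIC); c=cv2.resize(img[230:320,110:200],(400,400),interpolation=cv2.INTER_CUBIC); cv2.imwrite('pics/t_rings.png',np.hstack([b,c]))
s=cv2.imread('pics/scene0.png'); cv2.imwrite('pics/s_fix.png',cv2.resize(s[150:250,230:330],(600,600),interpolation=cv2.INTER_CUBIC))
# heights map around fixture
for n,u0,u1,v0,v1 in [('sl',140,168,252,280),('wa',366,394,254,282)]:
    q=P[v0:v1,u0:u1].reshape(-1,3); m=q[:,2]>(6 if n=='wa' else 10); x=q[m]; print(n,m.sum(),x.mean(0),x[:,:2].min(0),x[:,:2].max(0),np.median(x[:,2]), np.median(q[~m][:,2]))
E
```

```text
mat [[610.3 226.2   3. ]] [609.8 225.7   5.2]
sleeve [[459.2 250.7  18. ]] [460.6 256.2  -3.3]
washer [[ 456.7 -255.    10. ]] [ 457.5 -257.6   -1.9]
plate [[533.5 -41.2   6. ]] [520.2 -39.4 102.4]
cap [[556.6 -37.4 100. ]] [554.7 -37.2 110.7]
jar [[756.1 -10.5  50. ]] [756.1 -10.5  50. ]
bin [[ 648.9 -227.4    0. ]] [ 648.3 -226.9    2.6]
sl 169 [459.2514078  248.64410194  28.97815989] [388.85079112 -21.88074235] [481.60798976 273.41132802] 17.183491937190638 -0.01751924059681187
wa 255 [ 455.65960004 -250.73388608   17.93215729] [ 388.85079112 -283.95853098] [483.92016432 -21.88074235] 9.692281556383932 -0.1523962703752204
```

View pics/t_fix.png

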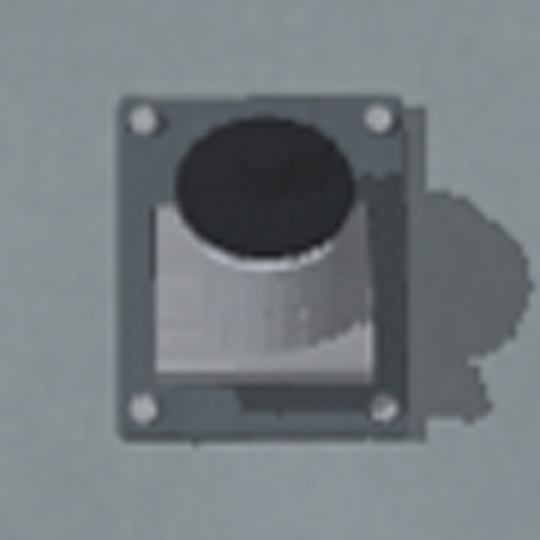

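View pics/t_rings.png

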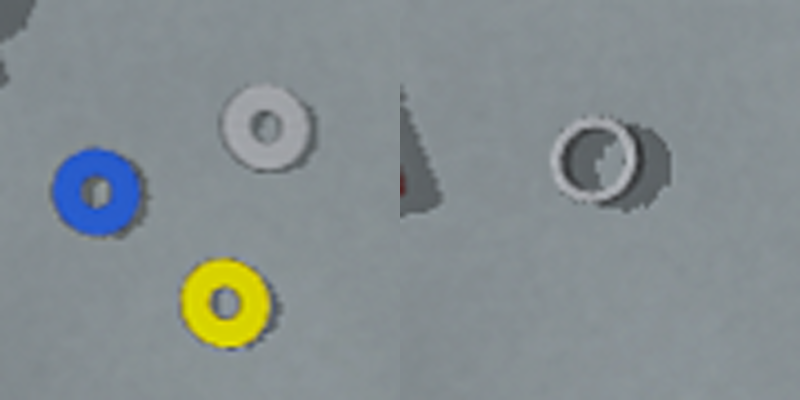

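View pics/s_fix.png

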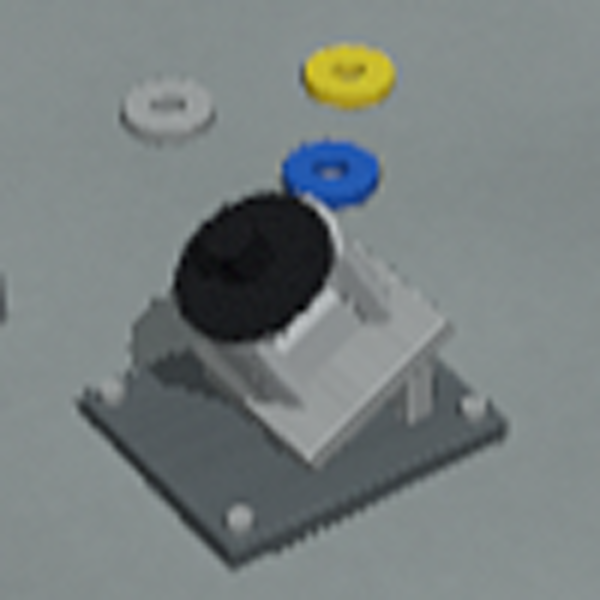

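```bash
cat > cap.py <<'E'
from h import *
import scipy.optimize as so
b=np.array([(143,119),(379,118),(385,407),(143,407)])/6+np.array([240,190])-0.4
w=at_z('top',b,8); print('bolts',w.round(1).tolist(),'ctr',w.mean(0).round(1))
e=w[0]-w[1]; print('yaw from bolts',np.degrees(np.arctan2(e[1],e[0])),np.degrees(np.arctan2(*(w[0]-w[3])[[1,0]])))
allp=[]
for n,(u0,u1,v0,v1) in {'top':(262,308,204,240),'scene':(250,292,175,215)}.items():
    d=np.load(f'pics/{n}0.npy'); P=cloud(n,d); im=cv2.imread(f'pics/{n}0.png')
    m=np.zeros(d.shape,bool); m[v0:v1,u0:u1]=im[v0:v1,u0:u1].max(2)<62
    m&=(d>0)&(P[...,2]>70); m=m.astype(np.uint8)
    q=P[m>0]; 
    # robust plane
    best=None; rng=np.random.default_rng(0)
    for _ in range(400):
        a=q[rng.choice(len(q),3,False)]; nn=np.cross(a[1]-a[0],a[2]-a[0]); L=np.linalg.norm(nn)
        if L<50: continue
        nn/=L; nn*=np.sign(nn[2]); 
        r=abs((q-a[0])@nn); c=(r<1.0).sum()
        if best is None or c>best[0]: best=(c,a[0],nn)
    inl=q[abs((q-best[1])@best[2])<1.5]; c=inl.mean(0); nn=np.linalg.svd(inl-c)[2][2]; nn*=np.sign(nn[2])
    print(n,len(q),len(inl),'normal',nn.round(3),'tilt',np.degrees(np.arccos(nn[2])),'yaw',np.degrees(np.arctan2(nn[1],nn[0])))
    # circle by outline on plane: project all disc mask contour rays to plane
    pts=inl[:,:]; x=np.cross([0,1,0],nn); x/=np.linalg.norm(x); y=np.cross(nn,x)
    h=cv2.convexHull(((pts-c)@np.c_[x,y]).astype(np.float32)); (cx,cy),r=cv2.minEnclosingCircle(h)
    ctr=c+cx*x+cy*y; print('  disc top centre',ctr.round(1),'r',r)
    hh=((q-ctr)@nn); k=q[hh>6]; print('  knob pts',len(k),'maxh',hh.max(), (q[hh>17].mean(0)-nn*20).round(1) if (hh>17).any() else '')
E
python3 cap.py
```

```text
bolts [[590.2, 8.7, 8.0], [591.0, -82.3, 8.0], [479.9, -83.7, 8.0], [479.6, 7.7, 8.0]] ctr [535.2 -37.4   8. ]
yaw from bolts 90.47717082650955 0.5559863302157699
top 535 297 normal [0.521 0.001 0.854] tilt 31.367994708413107 yaw 0.13134824891566607
  disc top centre [550.9 -36.1  89.6] r 32.52025604248047
  knob pts 92 maxh 23.0619136505804 [548.9 -36.6  90.5]
scene 481 318 normal [0.509 0.018 0.86 ] tilt 30.63659737565597 yaw 1.9965784996675906
  disc top centre [551.4 -34.3  87.6] r 31.602548599243164
  knob pts 86 maxh 21.97758805310175 [550.8 -34.9  87.4]
```

```bash
cat > goal.py <<'E'
# python3 goal.py x y z tilt_deg yaw_deg  -> shift/rotvec in tool axes. tilt about tool x (outward lean), yaw of tool x
import sys
from h import *
def Rtool(tilt,yaw):
    # tilt 0: tool x at yaw, y down. tilt t: y=-(hz), hz leaning t in direction yaw-90
    y=np.radians(yaw); t=np.radians(tilt); x=np.array([np.cos(y),np.sin(y),0]); f=np.array([np.sin(y),-np.cos(y),0])
    hz=np.sin(t)*f+np.cos(t)*np.array([0,0,1]); yy=-hz
    return np.c_[x,yy,np.cross(x,yy)]
if __name__=='__main__':
    x,y,z,t,yaw=map(float,sys.argv[1:6]); s=read_state(); M=Rt(s['eef_rot'])
    p=M.T@(np.array([x,y,z])-s['eef_pos']); r=R.from_matrix(M.T@Rtool(t,yaw)).as_rotvec(degrees=True)
    print('shift',p.round(1).tolist(),'rot',r.round(2).tolist(),'|',round(np.linalg.norm(p)),round(np.linalg.norm(r),1),'t',round(s['clock'],2),'q',s['joints'].round(2).tolist(),'pos',s['eef_pos'].round(1).tolist(),'F',s['wrist_force'].round(1).tolist(),'gap',round(s['finger_gap'],1))
E
python3 goal.py 616 -36 201 30 90.5
```

```text
shift [-324.7, 12.3, -574.5] rot [29.49, -24.67, 6.56] | 660 39.0 t 0.15 q [1.07, 0.3, 1.52, 0.0, 1.32, -0.07] pos [230.1, 499.4, 213.0] F [-0.1, 0.4, 0.4] gap 93.7
```

```bash
python3 -m handwheel '[[[-16,0,-30,0,0,0,0],[-36,-10,-64,0,0,0,0],[-56,-20,-99,4,-3,1,0],[-77,-20,-135,8,-7,2,0],[-97,-20,-172,12,-10,3,0]]]' 20; python3 goal.py 616 -36 201 30 90.5
```

```text
clock: 0.57
eef_pos: [345.5, 338.7, 234.2]
eef_rot: [-1.355, 0.031, 1.323]
wrist_force: [0.4, 0.8, 0.0]
finger_gap: 64.0
shift [-295.6, -34.4, -355.1] rot [17.31, -14.42, 3.68] | 463 22.8 t 0.57 q [0.62, 0.23, 1.58, 0.14, 1.5, -0.72] pos [345.5, 338.7, 234.2] F [0.4, 0.8, 0.0] gap 64.0
```

```bash
python3 -m handwheel '[[[-26,-3,-32,3,-2,0.5,0],[-52,-6,-64,6,-5,1,0],[-78,-9,-96,9,-8,2,0],[-105,-12,-128,13,-11,3,0],[-132,-16,-160,17,-14,3.7,0]]]'; python3 goal.py 616 -36 201 30 90.5
```

```text
clock: 0.98
eef_pos: [468.0, 169.8, 219.7]
eef_rot: [-1.049, 0.002, 1.575]
wrist_force: [0.9, 0.4, 0.4]
finger_gap: 47.0
shift [-206.4, -56.9, -137.1] rot [0.09, -0.29, 0.04] | 254 0.3 t 0.98 q [0.22, 0.49, 1.33, 0.11, 1.83, -1.35] pos [468.0, 169.8, 219.7] F [0.9, 0.4, 0.4] gap 47.0
```

```bash
python3 goal.py 616 -36 201 30 90.5
```

```text
shift [-206.4, -56.9, -137.1] rot [0.09, -0.29, 0.04] | 254 0.3 t 0.98 q [0.22, 0.49, 1.33, 0.11, 1.83, -1.35] pos [468.0, 169.8, 219.7] F [0.9, 0.4, 0.4] gap 47.0
```

```bash
python3 -m handwheel '[[[-33,-9,-22,0,0,0,0],[-65,-18,-44,0,0,0,0],[-98,-27,-66,0,0,0,0],[-131,-36,-88,0,0,0,0],[-164,-45,-109,0,0,0,0]]]'; python3 -m handwheel '[[[-30,-9,-20,0,0,0,0],[-42,-12,-28,0,0,0,0],[-42,-12,-28,0,0,0,0]]]'; python3 goal.py 616 -36 201 30 90.5
python3 - <<'E'
from h import *
s=read_state(); p,d=imaging.camera('wrist'); cv2.imwrite('pics/w1.png',p[...,::-1]); np.savez('pics/w1.npz',d=d,pos=s['eef_pos'],rot=s['eef_rot'])
E
```

```text
clock: 1.4
eef_pos: [586.4, 4.3, 204.1]
eef_rot: [-1.048, 0.002, 1.575]
wrist_force: [0.5, 1.1, 0.3]
finger_gap: 47.0
clock: 1.65
eef_pos: [617.5, -40.7, 198.7]
eef_rot: [-1.046, 0.002, 1.571]
wrist_force: [-0.9, 0.3, 0.3]
finger_gap: 46.8
shift [4.7, -1.3, 2.4] rot [-0.06, -0.48, 0.15] | 5 0.5 t 1.65 q [-0.1, 0.81, 0.86, -0.06, 1.99, -1.68] pos [617.5, -40.7, 198.7] F [-0.9, 0.3, 0.3] gap 46.8
```

View pics/w1.png

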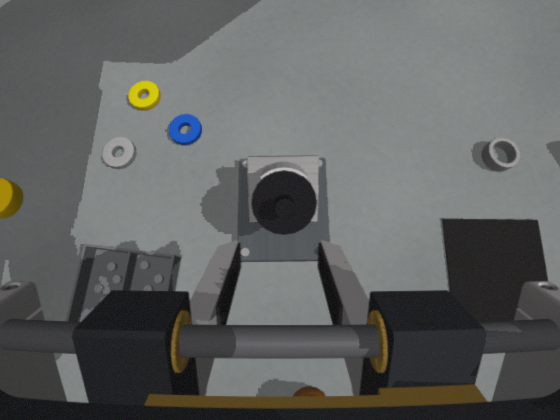

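The wrist view shows the cap disc centred at about (284,202) with the knob at (286,207). The washer is at (119,152), the sleeve at (501,154) and the mat corner at (445,220). I'll measure the cap and the rings from this picture.

```bash
cat > w1.py <<'E'
from h import *
z=np.load('pics/w1.npz'); d=z['d']; st=dict(eef_pos=z['pos'],eef_rot=z['rot']); T=wfc('wrist',st); P=cloud('wrist',d,T); im=cv2.imread('pics/w1.png')
u0,u1,v0,v1=245,325,160,243
m=np.zeros(d.shape,bool); m[v0:v1,u0:u1]=im[v0:v1,u0:u1].max(2)<58
m&=(d>0)&(P[...,2]>65); q=P[m]
rng=np.random.default_rng(0); best=None
for _ in range(400):
    a=q[rng.choice(len(q),3,False)]; nn=np.cross(a[1]-a[0],a[2]-a[0]); L=np.linalg.norm(nn)
    if L<50: continue
    nn/=L; nn*=np.sign(nn[2]); c=(abs((q-a[0])@nn)<1).sum()
    if best is None or c>best[0]: best=(c,a[0],nn)
inl=q[abs((q-best[1])@best[2])<1.5]; c=inl.mean(0); nn=np.linalg.svd(inl-c)[2][2]; nn*=np.sign(nn[2])
print(len(q),len(inl),nn.round(3),'tilt',np.degrees(np.arccos(nn[2])),'yaw',np.degrees(np.arctan2(nn[1],nn[0])))
x=np.cross([0,1,0],nn); x/=np.linalg.norm(x); y=np.cross(nn,x)
(cx,cy),r=cv2.minEnclosingCircle(cv2.convexHull(((inl-c)@np.c_[x,y]).astype(np.float32)))
ctr=c+cx*x+cy*y; print('disc top',ctr.round(1),r)
h=(q-ctr)@nn; k=q[h>16]; print('knob top h',np.median(h[h>16]),len(k),'axis pt at disc',(k.mean(0)-nn*20).round(1))
pl=P[150:262,235:330].reshape(-1,3); pl=pl[(pl[:,2]<14)&(pl[:,2]>3)]; print('plate z',np.median(pl[:,2]))
for n,(u0,u1,v0,v1),zt in [('wa',(100,138,133,172),10),('sl',(478,524,130,175),18)]:
    g=P[v0:v1,u0:u1].reshape(-1,3); t=g[abs(g[:,2]-zt)<2.5]; 
    (cx,cy),r=cv2.minEnclosingCircle(cv2.convexHull(t[:,:2].astype(np.float32)))
    print(n,len(t),cx,cy,r,'z',np.median(t[:,2]),'bench',np.median(g[g[:,2]<4][:,2]), 'ctr at z', at_z('wrist',[((u0+u1)/2,(v0+v1)/2)],zt,T).round(1))
E
python3 w1.py
python3 - <<'E'
import cv2
im=cv2.imread('pics/w1.png'); cv2.imwrite('pics/w1c.png',cv2.resize(im[140:270,225:345],(720,780),interpolation=cv2.INTER_CUBIC)[:600])
E
```

```text
3153 2638 [0.5   0.009 0.866] tilt 30.004024590604054 yaw 0.9809996153805421
disc top [550.9 -38.2  90.4] 31.402000427246094
knob top h 19.84141958279268 361 axis pt at disc [550.2 -38.5  90.5]
plate z 12.666907591628387
wa 671 456.4511413574219 -254.51589965820312 21.97862434387207 z 10.836428527882504 bench 1.054146463727875 ctr at z [[ 458.1 -252.8   10. ]]
sl 400 460.32696533203125 250.5872802734375 22.26910972595215 z 17.786815867220383 bench 0.35052176454826167 ctr at z [[461.3 246.9  18. ]]
```

View pics/w1c.png

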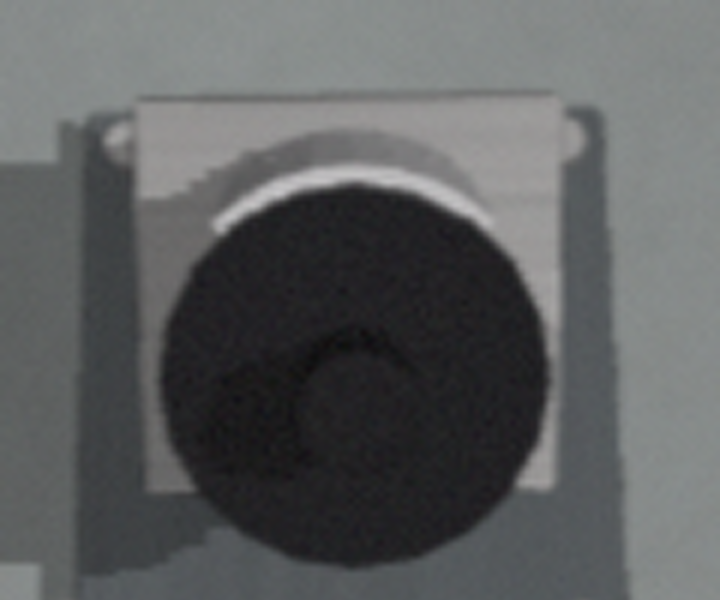

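```bash
python3 goal.py 578.5 -36.5 137.3 30 90.8
```

```text
shift [2.4, 72.8, 2.2] rot [-0.05, -0.65, 0.27] | 73 0.7 t 1.7 q [-0.1, 0.81, 0.86, -0.06, 1.99, -1.68] pos [616.9, -38.8, 199.2] F [-1.7, -0.0, 0.1] gap 46.8
```

```bash
python3 -m handwheel '[[[1,25,1,0,-0.3,0.1,0],[2.4,50,2,0,-0.6,0.3,0],[2.4,68,2.2,0,-0.6,0.3,0],[2.4,72.8,2.2,0,-0.6,0.3,0],[2.4,72.8,2.2,0,-0.6,0.3,0]]]';python3 -m handwheel '[[[0,0,0,0,0,0,0]]]'
python3 - <<'E'
from h import *
s=read_state(); p,d=imaging.camera('wrist'); cv2.imwrite('pics/w2.png',p[...,::-1]); np.savez('pics/w1.npz',d=d,pos=s['eef_pos'],rot=s['eef_rot'])
s2=read_state();print(s['eef_pos'],s2['eef_pos'],s['qd'])
E
sed -i "s#pics/w1.png#pics/w2.png#; s#u0,u1,v0,v1=245,325,160,243#u0,u1,v0,v1=215,345,135,285#" w1.py; sed -i '/^pl=/,$d' w1.py; python3 w1.py
```

```text
clock: 2.12
eef_pos: [577.7, -35.5, 137.2]
eef_rot: [-1.045, 0.001, 1.585]
wrist_force: [0.1, 1.0, 1.0]
finger_gap: 46.9
clock: 2.2
eef_pos: [578.2, -35.0, 138.5]
eef_rot: [-1.046, 0.001, 1.586]
wrist_force: [0.7, -0.3, -0.1]
finger_gap: 46.9
[578.22132597 -35.02851643 138.4589317 ] [578.32488879 -34.92359019 138.52552236] [ 0.01503481 -0.01167408  0.00760259  0.0054405   0.00493002  0.00428851]
5930 4306 [0.501 0.008 0.866] tilt 30.03961011294329 yaw 0.8599562259044309
disc top [550.8 -38.1  90.5] 31.914806365966797
knob top h 55.06050229522327 1385 axis pt at disc [562.6 -37.2 117.8]
```

View pics/w2.png

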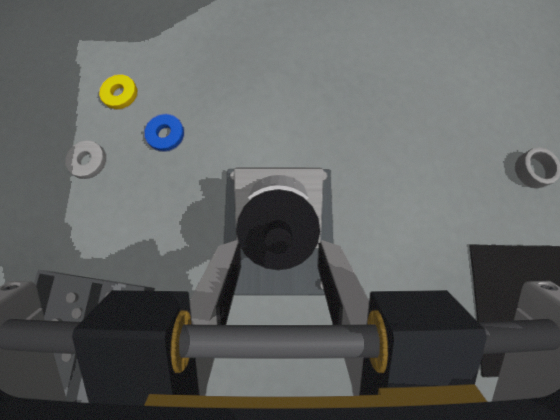

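The cap is now between the fingers: disc at about (278,230), knob at (279,234), and the finger pads' near edges at about (238,242) and (325,242). I'll compare the finger midline with the hand-eye projection.

Run:
```python
from h import *
z=np.load('pics/w1.npz'); st=dict(eef_pos=z['pos'],eef_rot=z['rot']); T=wfc('wrist',st); M=Rt(z['rot'])
P=[z['pos']+M@np.array(v) for v in [(0,0,0),(0,8,0),(23.4,8,8),(-23.4,8,8),(23.4,8,-8),(-23.4,8,-8)]]
uv=proj('wrist',P,T);print(uv.round(1))
im=cv2.imread('pics/w2.png')
for a in uv[2:]: cv2.circle(im,tuple(np.round(a).astype(int)),0,(0,0,255),-1)
c=cv2.resize(im[170:320,200:360],(800,750),interpolation=cv2.INTER_NEAREST)[:600]; cv2.imwrite('pics/w2c.png',c)
```

```text
[[281.4 262. ]
 [281.4 256.5]
 [320.1 244.2]
 [242.6 244.2]
 [319.2 268.3]
 [243.5 268.4]]
```

View pics/w2c.png

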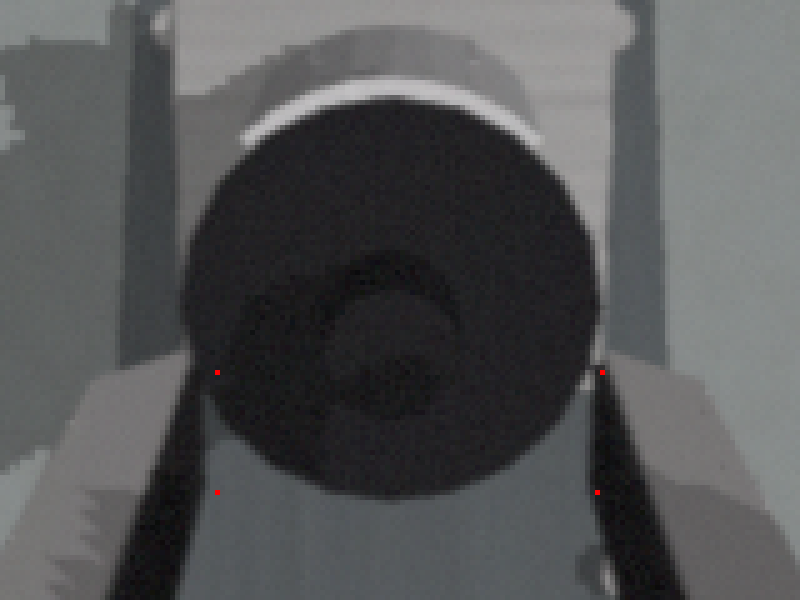

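```bash
python3 goal.py 556.7 -36.9 100 30 90.8
```

```text
shift [-1.6, 44.2, -0.5] rot [-0.03, 0.03, -0.07] | 44 0.1 t 2.25 q [-0.1, 0.76, 1.1, -0.06, 1.81, -1.68] pos [578.3, -34.9, 138.5] F [-0.3, 0.1, 0.5] gap 47.1
```

```bash
python3 -m handwheel '[[[-1,14,-0.3,0,0,0,0],[-1.6,28,-0.5,0,0,0,0],[-1.6,40,-0.5,0,0,0,0],[-1.6,44.2,-0.5,0,0,0,0],[-1.6,44.2,-0.5,0,0,0,0]]]';python3 -m handwheel '[[[0,0,0,0,0,0,-0.6],[0,0,0,0,0,0,-1],[0,0,0,0,0,0,-1],[0,0,0,0,0,0,-1],[0,0,0,0,0,0,-1]]]' 20
python3 goal.py 556.7 -36.9 100 30 90.8
```

```text
clock: 2.67
eef_pos: [556.8, -36.8, 100.2]
eef_rot: [-1.047, 0.001, 1.586]
wrist_force: [0.1, -0.1, 1.1]
finger_gap: 46.9
clock: 3.08
eef_pos: [557.0, -36.7, 100.5]
eef_rot: [-1.047, 0.001, 1.586]
wrist_force: [1.3, 0.4, 1.2]
finger_gap: 19.4
shift [-0.2, 0.5, 0.0] rot [-0.0, 0.04, -0.07] | 1 0.1 t 3.08 q [-0.1, 0.75, 1.21, -0.06, 1.71, -1.68] pos [557.0, -36.7, 100.5] F [1.3, 0.4, 1.2] gap 19.4
```

```bash
python3 -m handwheel '[[[0,0,0,0,0,0,-1],[0,-4,0,0,0,0,-1],[0,-12,0,0,0,0,-1],[0,-30,0,0,0,0,-1],[0,-60,0,0,0,0,-1]]]';python3 goal.py 600 60 180 15 90.8
python3 - <<'E'
from h import *
p,d=imaging.camera('wrist'); cv2.imwrite('pics/w3.png',p[...,::-1])
E
```

```text
clock: 3.5
eef_pos: [586.4, -36.2, 151.9]
eef_rot: [-1.043, 0.0, 1.586]
wrist_force: [-0.2, 1.1, 0.0]
finger_gap: 19.2
shift [95.9, -31.9, 1.1] rot [-15.22, 0.05, -0.04] | 101 15.2 t 3.5 q [-0.1, 0.77, 1.05, -0.06, 1.85, -1.69] pos [586.4, -36.2, 151.9] F [-0.2, 1.1, 0.0] gap 19.2
```

View pics/w3.png

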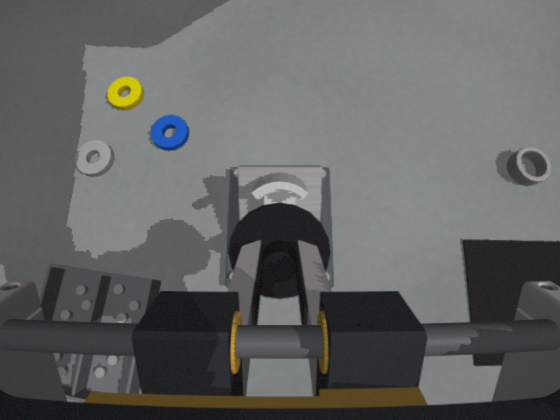

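```bash
python3 goal.py 600 215 110 0 90.8; python3 -m handwheel '[[[15,-20,0,-2,0,0,-1],[50,-30,0,-6,0,0,-1],[88,-40,0,-12,0,0,-1],[126,-36,8,-18,0,0,-1],[165,-32,16,-24,0,0,-1]]]'; python3 goal.py 600 215 100 0 90.8
```

```text
shift [251.1, 34.9, -35.8] rot [-29.68, 0.05, -0.1] | 256 29.7 t 3.55 q [-0.1, 0.76, 1.04, -0.06, 1.86, -1.69] pos [590.0, -36.3, 158.4] F [1.4, 0.5, 4.5] gap 19.1
clock: 3.97
eef_pos: [589.9, 130.3, 195.1]
eef_rot: [-1.479, -0.0, 1.585]
wrist_force: [1.8, 0.3, 0.4]
finger_gap: 19.4
shift [84.5, 93.7, -20.0] rot [-5.26, 0.02, 0.01] | 128 5.3 t 3.97 q [0.15, 0.49, 1.3, 0.01, 1.44, -1.44] pos [589.9, 130.3, 195.1] F [1.8, 0.3, 0.4] gap 19.4
```

```bash
python3 -m handwheel '[[[30,14,-5,-2,0,0,-1],[60,45,-14,-4,0,0,-1],[84.5,80,-20,-5.3,0,0,-1],[84.5,94,-20,-5.3,0,0,-1],[84.5,94,-20,-5.3,0,0,-1]]]'; python3 -m handwheel '[[[0,20,0,0,0,0,-1],[0,40,0,0,0,0,-1],[0,55,0,0,0,0,-1],[0,62,0,0,0,0,-1],[0,62,0,0,0,0,-1]]]'; python3 goal.py 600 215 27 0 90.8
python3 - <<'E'
from h import *
s=read_state();p,d=imaging.camera('scene'); cv2.imwrite('pics/s4.png',cv2.resize(p[230:380,250:450,::-1],(800,600)))
E
```

```text
clock: 4.38
eef_pos: [597.9, 216.1, 95.8]
eef_rot: [-1.566, 0.001, 1.587]
wrist_force: [-0.6, -0.5, -0.9]
finger_gap: 19.1
clock: 4.8
eef_pos: [597.8, 215.3, 33.8]
eef_rot: [-1.565, 0.002, 1.587]
wrist_force: [-0.1, 0.2, -0.4]
finger_gap: 19.3
shift [-0.3, 6.8, -2.2] rot [-0.34, 0.11, -0.1] | 7 0.4 t 4.8 q [0.29, 0.68, 1.41, -0.0, 1.06, -1.3] pos [597.8, 215.3, 33.8] F [-0.1, 0.2, -0.4] gap 19.3
```

View pics/s4.png

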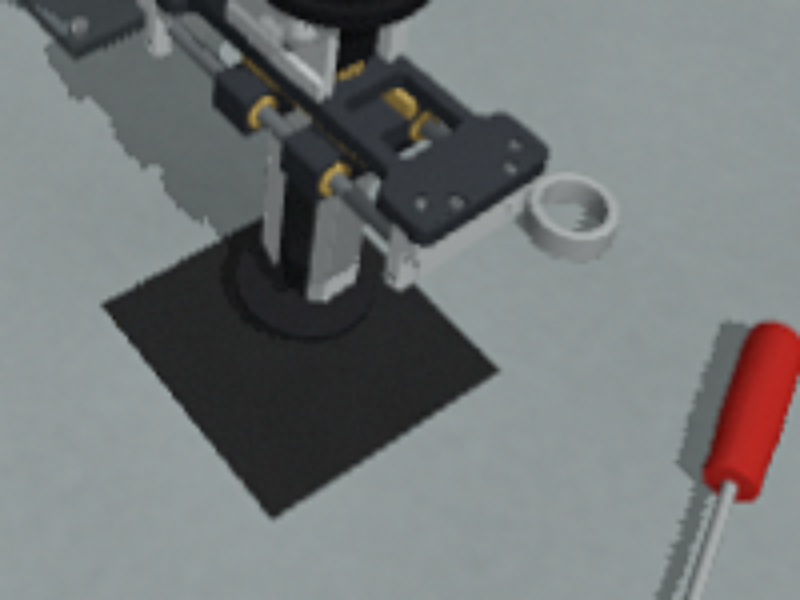

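The cap hangs upright over the mat, disc at about (300,290) in the crop, away from the sleeve and the screwdriver. Next I lower it with the force watched.

```bash
python3 -m handwheel '[[[0,1.5,0,-0.3,0,0,-1],[0,3,0,-0.3,0,0,-1],[0,4,0,-0.3,0,0,-1],[0,4.5,0,-0.3,0,0,-1],[0,4.5,0,-0.3,0,0,-1]]]'; python3 -m handwheel '[[[0,1,0,0,0,0,-1],[0,1.5,0,0,0,0,-1],[0,2,0,0,0,0,-1]]]'
```

```text
clock: 5.27
eef_pos: [598.3, 215.6, 30.7]
eef_rot: [-1.572, 0.001, 1.587]
wrist_force: [0.3, 0.3, -0.6]
finger_gap: 19.4
clock: 5.52
eef_pos: [598.3, 215.6, 28.6]
eef_rot: [-1.572, 0.001, 1.587]
wrist_force: [-0.1, -1.0, -0.7]
finger_gap: 19.4
```

```bash
python3 -m handwheel '[[[0,0.5,0,0,0,0,-1],[0,1,0,0,0,0,-1],[0,1,0,0,0,0,-1]]]'; python3 -m handwheel '[[[0,0.5,0,0,0,0,-1],[0,1,0,0,0,0,-1],[0,1,0,0,0,0,-1]]]'
```

```text
clock: 5.77
eef_pos: [598.3, 215.6, 28.0]
eef_rot: [-1.572, 0.001, 1.587]
wrist_force: [-2.7, -1.3, 4.7]
finger_gap: 19.1
clock: 6.02
eef_pos: [598.4, 215.7, 28.0]
eef_rot: [-1.572, 0.001, 1.587]
wrist_force: [-5.6, -1.3, 10.7]
finger_gap: 19.2
```

```bash
python3 -m handwheel '[[[0,-0.8,0,0,0,0,-0.4],[0,-0.8,0,0,0,0,-0.2],[0,-0.8,0,0,0,0,0],[0,-3,0,0,0,0,0.2],[0,-12,0,0,0,0,0.2]]]'; python3 -m handwheel '[[[0,-30,0,0,0,0,0.28],[0,-60,0,0,0,0,0.28],[0,-80,0,0,0,0,0.28],[0,-80,0,0,0,0,0.28]]]';python3 goal.py 460 250 100 0 90.8
python3 - <<'E'
from h import *
s=read_state();p,d=imaging.camera('scene'); cv2.imwrite('pics/s5.png',cv2.resize(p[230:380,250:450,::-1],(800,600)))
E
```

```text
clock: 6.43
eef_pos: [597.7, 215.5, 38.8]
eef_rot: [-1.57, 0.002, 1.587]
wrist_force: [0.2, -0.4, -0.5]
finger_gap: 49.0
clock: 6.77
eef_pos: [599.6, 216.2, 124.5]
eef_rot: [-1.577, -0.0, 1.587]
wrist_force: [0.1, -0.6, 0.2]
finger_gap: 60.1
shift [36.1, 23.6, 139.2] rot [0.36, 0.13, 0.01] | 146 0.4 t 6.77 q [0.29, 0.57, 1.35, -0.0, 1.22, -1.3] pos [599.6, 216.2, 124.5] F [0.1, -0.6, 0.2] gap 60.1
```

View pics/s5.png

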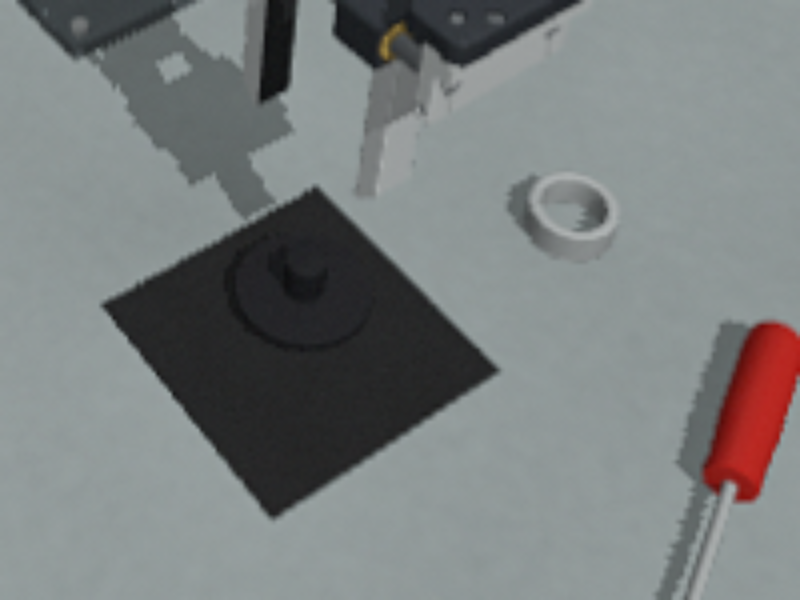

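The cap stands knob up on the mat, knob at (303,275) in the crop. Next is the sleeve.

```bash
python3 -m handwheel '[[[9,0,35,0,0,0,0.28],[18,4,70,0,0,0,0.28],[27,10,105,0,0,0,0.28],[34,20,130,0.3,0,0,0.28],[35,24,138,0.4,0,0,0.28]]]';python3 -m handwheel '[[[0,0,0,0,0,0,0.28],[0,0,0,0,0,0,0.28],[0,0,0,0,0,0,0.28]]]'
cat > ring.py <<'E'
import sys
from h import *
name=sys.argv[1]; zt=float(sys.argv[2]); gx,gy=map(float,sys.argv[3:5])
s=read_state();p,d=imaging.camera('wrist'); im=p[...,::-1].copy(); T=wfc('wrist',s); P=cloud('wrist',d,T)
g=P.reshape(-1,3); t=g[(abs(g[:,2]-zt)<3)&(np.hypot(g[:,0]-gx,g[:,1]-gy)<32)&(d.ravel()>0)]
(cx,cy),r=cv2.minEnclosingCircle(cv2.convexHull(t[:,:2].astype(np.float32)))
print('ring',len(t),round(cx,1),round(cy,1),'r',round(r,1),'z',np.median(t[:,2]))
a=np.radians(np.arange(0,360,4)); M=Rt(s['eef_rot'])
for u in proj('wrist',np.c_[cx+22*np.cos(a),cy+22*np.sin(a),0*a+zt],T): cv2.circle(im,tuple(np.round(u).astype(int)),0,(0,0,255),-1)
h=s['finger_gap']/2
for u in proj('wrist',[s['eef_pos']+M@np.array(v) for v in [(h,8,8),(-h,8,8),(h,8,-8),(-h,8,-8)]],T): cv2.circle(im,tuple(np.round(u).astype(int)),1,(0,255,255),-1)
cv2.imwrite(f'pics/{name}.png',cv2.resize(im[120:330,140:420],(800,600),interpolation=cv2.INTER_NEAREST))
print(s['eef_pos'],s['qd'].round(3))
E
python3 ring.py r1 18 460 250
```

```text
clock: 7.23
eef_pos: [456.6, 249.1, 95.7]
eef_rot: [-1.564, 0.002, 1.589]
wrist_force: [0.2, 0.1, 0.6]
finger_gap: 60.1
clock: 7.48
eef_pos: [457.7, 248.9, 95.8]
eef_rot: [-1.564, 0.002, 1.588]
wrist_force: [0.3, -0.4, 1.2]
finger_gap: 60.5
ring 1028 459.0 251.5 r 21.9 z 18.527770430676554
[457.67343364 248.89604615  95.79356046] [-0.007  0.002 -0.006 -0.    -0.     0.001]
```

View pics/r1.png

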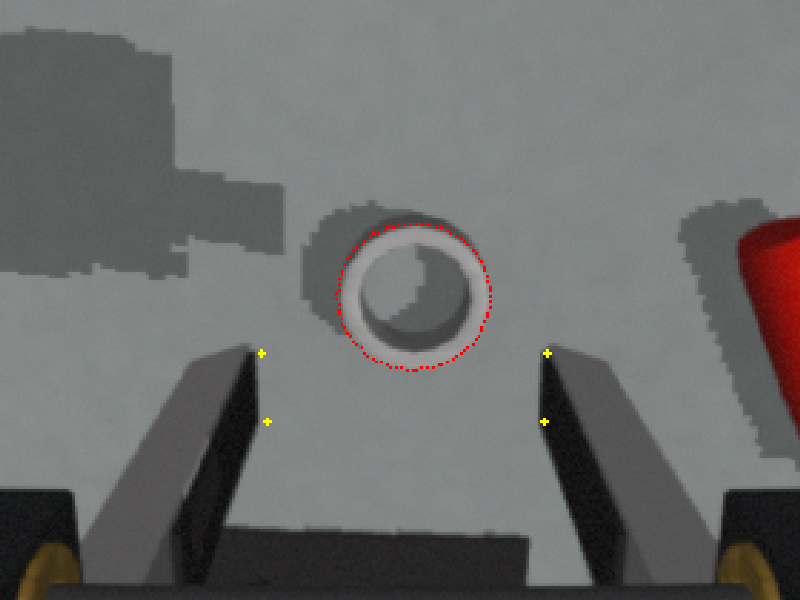

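```bash
python3 goal.py 459.2 252.5 11 0 90.8
```

```text
shift [3.8, 84.8, -2.0] rot [-0.36, 0.18, -0.09] | 85 0.4 t 7.53 q [0.43, 0.37, 1.72, 0.0, 1.06, -1.16] pos [457.8, 248.8, 95.8] F [0.4, 0.8, -1.2] gap 60.0
```

```bash
python3 -m handwheel '[[[2,25,-1,-0.2,0.2,-0.1,0.28],[3.8,50,-2,-0.4,0.2,-0.1,0.28],[3.8,70,-2,-0.4,0.2,-0.1,0.28],[3.8,80,-2,-0.4,0.2,-0.1,0.28],[3.8,82,-2,-0.4,0.2,-0.1,0.28]]]';python3 -m handwheel '[[[0,0,0,0,0,0,0.28],[0,0,0,0,0,0,0.28]]]';python3 goal.py 459.2 252.5 11 0 90.8
```

```text
clock: 7.95
eef_pos: [459.1, 251.9, 12.2]
eef_rot: [-1.569, 0.001, 1.584]
wrist_force: [0.3, -0.1, -0.9]
finger_gap: 60.0
clock: 8.12
eef_pos: [459.9, 251.9, 13.0]
eef_rot: [-1.57, 0.001, 1.583]
wrist_force: [0.9, 0.2, 0.3]
finger_gap: 59.9
shift [0.6, 2.0, 0.7] rot [-0.04, -0.08, -0.03] | 2 0.1 t 8.12 q [0.43, 0.5, 1.76, -0.0, 0.88, -1.15] pos [459.9, 251.9, 13.0] F [0.9, 0.2, 0.3] gap 59.9
```

```bash
python3 -m handwheel '[[[0.3,1,0.5,0,0,0,0.1],[0.6,1.8,0.7,0,0,0,0],[0.6,1.8,0.7,0,0,0,-0.2],[0.6,1.8,0.7,0,0,0,-0.3],[0.6,1.8,0.7,0,0,0,-0.4]]]' 30;python3 -m handwheel '[[[0,0,0,0,0,0,-0.4],[0,0,0,0,0,0,-0.4],[0,0,0,0,0,0,-0.4]]]';python3 goal.py 459.2 252.5 11 0 90.8
```

```text
clock: 8.53
eef_pos: [459.5, 252.8, 11.8]
eef_rot: [-1.571, 0.0, 1.583]
wrist_force: [-0.4, -0.6, 5.1]
finger_gap: 43.6
clock: 8.78
eef_pos: [459.5, 252.7, 11.8]
eef_rot: [-1.571, 0.0, 1.583]
wrist_force: [0.0, 0.3, 2.2]
finger_gap: 43.4
shift [-0.2, 0.8, 0.3] rot [0.01, -0.08, -0.0] | 1 0.1 t 8.78 q [0.43, 0.51, 1.76, -0.0, 0.88, -1.15] pos [459.5, 252.7, 11.8] F [0.0, 0.3, 2.2] gap 43.4
```

```bash
python3 -m handwheel '[[[0,-3,0,0,0,0,-0.4],[0,-15,0,0,0,0,-0.4],[0,-45,0,0,0,0,-0.4],[-10,-85,-10,0,0,0,-0.4],[-35,-115,-30,3,0,0,-0.4]]]';python3 goal.py 603 43 181 30 90.9
```

```text
clock: 9.2
eef_pos: [487.2, 221.3, 128.4]
eef_rot: [-1.52, -0.001, 1.587]
wrist_force: [0.9, 0.5, -1.1]
finger_gap: 43.5
shift [-180.1, -58.3, -110.0] rot [27.1, 0.05, 0.03] | 219 27.1 t 9.2 q [0.35, 0.38, 1.62, 0.02, 1.19, -1.25] pos [487.2, 221.3, 128.4] F [0.9, 0.5, -1.1] gap 43.5
```

```bash
python3 -m handwheel '[[[-33,-14,-20,5,0,0,-0.4],[-66,-26,-40,10,0,0,-0.4],[-99,-36,-60,16,0,0,-0.4],[-132,-46,-80,21,0,0,-0.4],[-160,-54,-98,26,0,0,-0.4]]]';python3 -m handwheel '[[[-15,-4,-10,1,0,0,-0.4],[-20,-5,-12,1,0,0,-0.4],[-20,-5,-12,1,0,0,-0.4],[-20,-5,-12,1,0,0,-0.4]]]';python3 goal.py 603 43 181 30 90.9
python3 - <<'E'
from h import *
s=read_state(); p,d=imaging.camera('wrist'); cv2.imwrite('pics/w6.png',p[...,::-1]); np.savez('pics/w6.npz',d=d,pos=s['eef_pos'],rot=s['eef_rot']); print(s['qd'].round(3))
p,d=imaging.camera('scene'); cv2.imwrite('pics/s6.png',p[...,::-1]);np.save('pics/s6.npy',d)
p,d=imaging.camera('top'); cv2.imwrite('pics/t6.png',p[...,::-1]);np.save('pics/t6.npy',d)
E
```

```text
clock: 9.62
eef_pos: [591.3, 60.4, 179.6]
eef_rot: [-1.064, -0.001, 1.586]
wrist_force: [1.2, 0.0, 0.4]
finger_gap: 43.6
clock: 9.95
eef_pos: [604.1, 41.1, 178.5]
eef_rot: [-1.047, -0.002, 1.586]
wrist_force: [-0.6, 0.5, -0.6]
finger_gap: 43.6
shift [1.9, -1.6, 2.2] rot [-0.01, 0.02, 0.09] | 3 0.1 t 9.95 q [0.01, 0.79, 0.95, -0.0, 1.93, -1.58] pos [604.1, 41.1, 178.5] F [-0.6, 0.5, -0.6] gap 43.6
[ 0.024 -0.019  0.015  0.    -0.002 -0.   ]
```

View pics/w6.png

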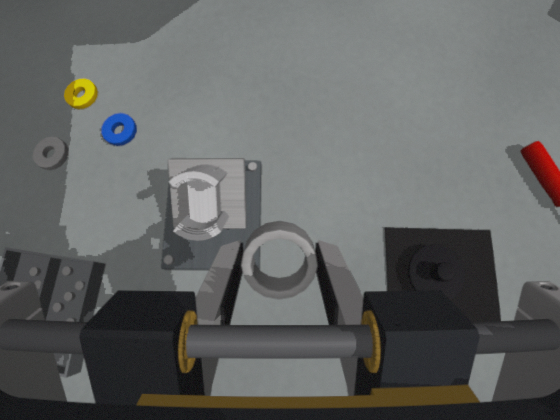

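The sleeve is held square at (280,260). The open bore shows two rim arcs at about (193,178) and (197,230), with slots on both sides. Next I fit the bore's centre.

```bash
cat > bore.py <<'E'
from h import *
z=np.load('pics/w6.npz'); d=z['d']; st=dict(eef_pos=z['pos'],eef_rot=z['rot']); T=wfc('wrist',st); P=cloud('wrist',d,T); im=cv2.imread('pics/w6.png')
yaw=np.radians(0.86); hz=np.array([.5*np.cos(yaw),.5*np.sin(yaw),np.sqrt(.75)]); hy=np.array([np.sin(yaw),-np.cos(yaw),0]); hx=np.cross(hy,hz)
Rm0=np.array([548.5,-36.8,85.8])
g=P[150:260,150:250].reshape(-1,3); L=np.c_[(g-Rm0)@hx,(g-Rm0)@hy,(g-Rm0)@hz]
n=np.linalg.norm(L[:,:2],axis=1)<42
H=np.histogram(L[n][:,2],bins=np.arange(-60,6,2)); print([(int(b),int(c)) for c,b in zip(*H) if c>8])
rim=L[(np.linalg.norm(L[:,:2],axis=1)<37)&(L[:,2]>-4)&(L[:,2]<5)]
zc=np.median(rim[rim[:,2]>-1][:,2]); print('rim z',zc)
top=rim[abs(rim[:,2]-zc)<1.2]; print(len(top),top.min(0),top.max(0))
(cx,cy),r=cv2.minEnclosingCircle(cv2.convexHull(top[:,:2].astype(np.float32))); print('circle',cx,cy,r)
C=Rm0+cx*hx+cy*hy+zc*hz; print('rim centre wrist',C)
a=np.radians(np.arange(0,360,3))
for rr,zz,col in [(32.5,0,(0,0,255)),(26.5,0,(0,255,0)),(23.75,-5,(255,255,0)),(23.75,-28,(0,255,255))]:
    Q=C+rr*np.cos(a)[:,None]*hx+rr*np.sin(a)[:,None]*hy+zz*hz
    for u in proj('wrist',Q,T):
        u=np.round((u-[150,145])*6+3).astype(int)
        if 'big' not in dir(): big=cv2.resize(im[145:245,150:260],(660,600),interpolation=cv2.INTER_CUBIC)
        cv2.circle(big,tuple(u),1,col,-1)
cv2.imwrite('pics/w6c.png',big)
E
python3 bore.py
```

```text
[(-56, 20), (-54, 13), (-52, 813), (-50, 1217), (-48, 39), (-46, 29), (-44, 29), (-42, 29), (-40, 28), (-38, 28), (-36, 36), (-34, 40), (-32, 34), (-30, 445), (-28, 713), (-26, 53), (-24, 32), (-22, 50), (-20, 40), (-18, 45), (-16, 47), (-14, 41), (-12, 53), (-10, 46), (-8, 55), (-6, 123), (-4, 135), (-2, 340), (0, 410)]
rim z 0.2061796705746938
641 [-30.33717821 -21.80942253  -0.98880983] [35.02745473 23.69398291  1.39987221]
circle 2.594837188720703 1.2753738164901733 33.18528366088867
rim centre wrist [546.37527886 -38.1074116   87.27597543]
```

View pics/w6c.png

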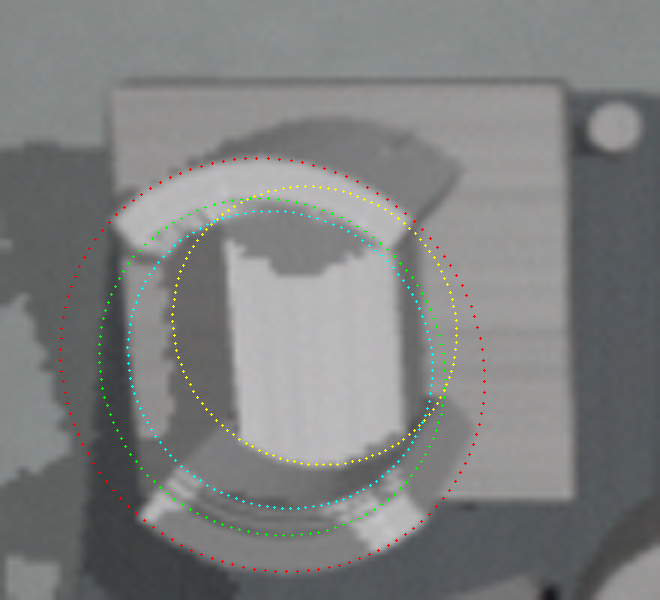

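```bash
cat > held.py <<'E'
from h import *
import sys
f=sys.argv[1]; yt=float(sys.argv[2])
z=np.load(f'pics/{f}.npz'); d=z['d']; im=cv2.imread(f'pics/{f}.png')
he=np.array(imaging.get_calibration('wrist')['hand_eye']); P=cloud('wrist',d,he)  # tool coords
box=P[205:310,225:335]; g=box.reshape(-1,3); px=im[205:310,225:335].reshape(-1,3).max(1)
m=(abs(g[:,1]-yt)<4)&(np.hypot(g[:,0],g[:,2])<26)&(px>90)
t=g[m]; print(len(t),'y med',np.median(t[:,1]),'min/max x',t[:,0].min(),t[:,0].max(),'z',t[:,2].min(),t[:,2].max())
top=t[abs(t[:,1]-np.median(t[:,1]))<1.5]; A=np.c_[top[:,[0,2]],np.ones(len(top))]; c=np.linalg.lstsq(A,top[:,1],rcond=None)[0]; print('tilt deg about z,x',np.degrees(np.arctan(c[:2])))
(cx,cz),r=cv2.minEnclosingCircle(cv2.convexHull(top[:,[0,2]].astype(np.float32))); print('centre',cx,cz,r)
a=np.radians(np.arange(0,360,4)); big=cv2.resize(im[200:310,220:340],(720,660),interpolation=cv2.INTER_CUBIC)
ro=[22,float(sys.argv[3])]
for rr in ro:
    for u in proj('wrist',np.c_[cx+rr*np.cos(a),0*a+yt,cz+rr*np.sin(a)],he): cv2.circle(big,tuple(np.round((u-[220,200])*6+3).astype(int)),1,(0,0,255),-1)
cv2.imwrite(f'pics/{f}h.png',big[:600])
E
python3 held.py w6 -6.2 16
```

```text
1891 y med -6.1213659403955205 min/max x -23.098259521709668 23.53343382375819 z -21.333463406537618 22.58385123708458
tilt deg about z,x [0.10776656 0.28261596]
centre 1.2018038034439087 1.3581560850143433 24.184328079223633
```

View pics/w6h.png

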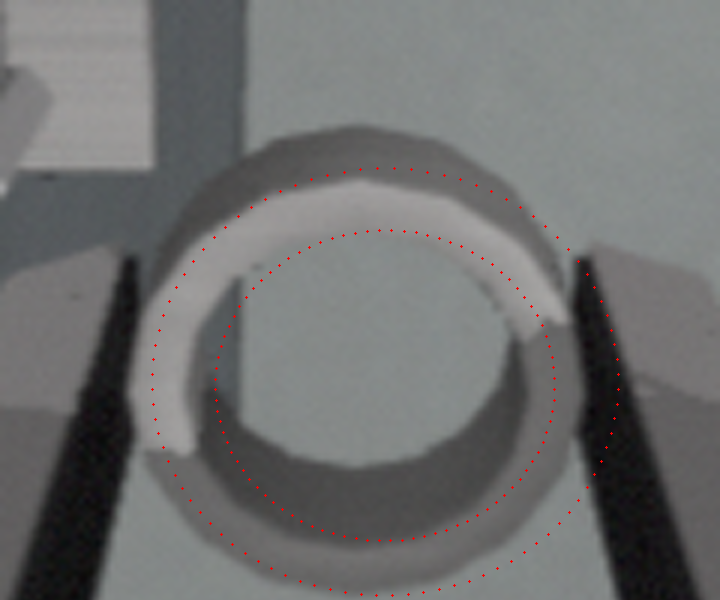

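```bash
python3 goal.py 566.8 -36.5 121.7 30 90.9
```

```text
shift [-77.8, 68.8, 4.8] rot [0.02, 0.08, 0.05] | 104 0.1 t 10.1 q [0.01, 0.79, 0.95, -0.0, 1.93, -1.58] pos [604.0, 41.8, 179.0] F [-0.7, 0.3, -1.7] gap 43.5
```

```bash
python3 -m handwheel '[[[-25,15,1,0,0,0,-0.4],[-50,32,3,0,0,0,-0.4],[-70,50,4,0,0,0,-0.4],[-77.8,64,4.8,0,0.1,0,-0.4],[-77.8,68.8,4.8,0,0.1,0,-0.4]]]';python3 -m handwheel '[[[0,0,0,0,0,0,-0.4],[0,0,0,0,0,0,-0.4],[0,0,0,0,0,0,-0.4]]]';python3 goal.py 566.8 -36.5 121.7 30 90.9
python3 - <<'E'
from h import *
s=read_state(); p,d=imaging.camera('wrist'); cv2.imwrite('pics/w7.png',p[...,::-1]); np.savez('pics/w7.npz',d=d,pos=s['eef_pos'],rot=s['eef_rot']); print(s['qd'].round(3))
cv2.imwrite('pics/w7c.png',cv2.resize(p[150:310,200:360,::-1],(600,600),interpolation=cv2.INTER_CUBIC))
p,d=imaging.camera('scene'); cv2.imwrite('pics/s7.png',cv2.resize(p[110:260,200:400,::-1],(800,600),interpolation=cv2.INTER_CUBIC))
E
```

```text
clock: 10.52
eef_pos: [565.3, -37.2, 120.9]
eef_rot: [-1.046, -0.001, 1.585]
wrist_force: [-0.4, 0.2, -1.7]
finger_gap: 43.5
clock: 10.77
eef_pos: [565.8, -36.2, 121.8]
eef_rot: [-1.047, -0.001, 1.586]
wrist_force: [-1.1, -0.1, -1.1]
finger_gap: 43.7
shift [-0.3, -0.4, -0.9] rot [0.01, -0.0, 0.04] | 1 0.0 t 10.77 q [-0.1, 0.74, 1.16, -0.06, 1.76, -1.68] pos [565.8, -36.2, 121.8] F [-1.1, -0.1, -1.1] gap 43.7
[-0.003  0.003 -0.003 -0.002 -0.004 -0.001]
```

View pics/w7c.png

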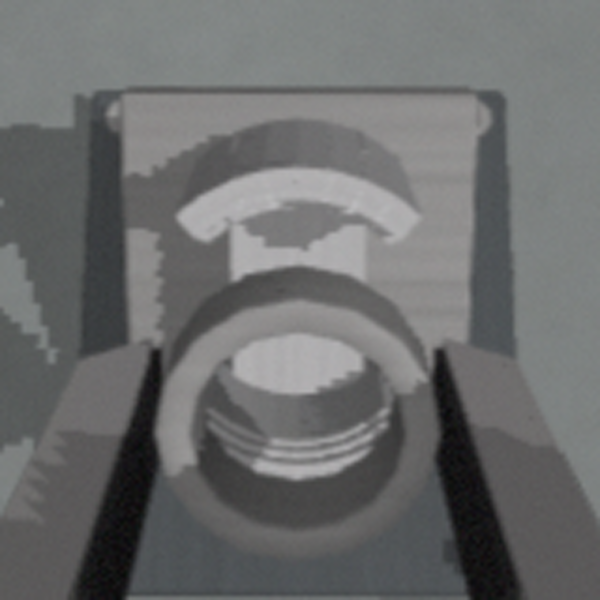

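View pics/s7.png

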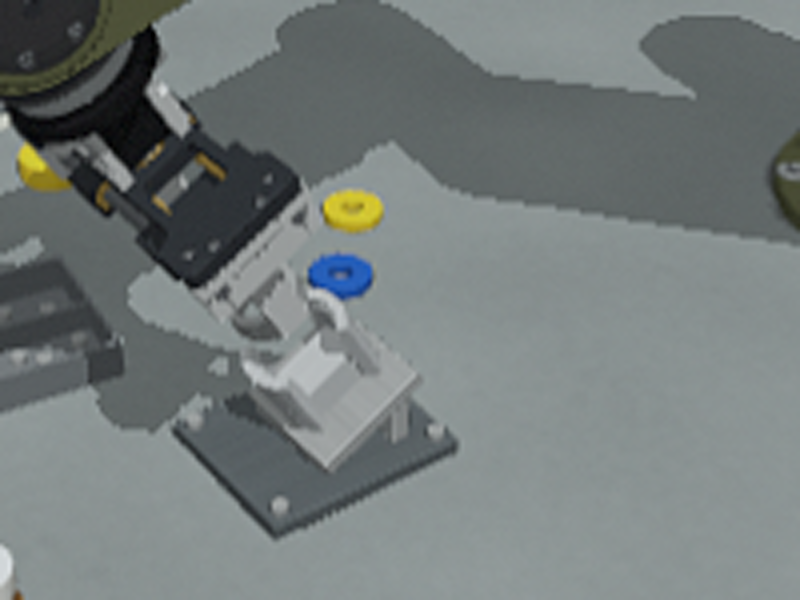

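Run:
```python
from h import *
z=np.load('pics/w7.npz'); st=dict(eef_pos=z['pos'],eef_rot=z['rot']); T=wfc('wrist',st)
yaw=np.radians(0.86); hz=np.array([.5*np.cos(yaw),.5*np.sin(yaw),np.sqrt(.75)]); hy=np.array([np.sin(yaw),-np.cos(yaw),0]); hx=np.cross(hy,hz)
C=np.array([546.4,-38.1,87.3])
def pr(x,zz): return ((proj('wrist',[C+x*hx+zz*hz],T)[0]-[200,150])*3.75).round(0)
for x,zz in [(32.5,0),(26.5,0),(-26.5,0),(-23.75,-5),(-23.75,-28),(-32.5,0),(33.5,0)]: print(x,zz,pr(x,zz))
M=Rt(z['rot']);
for v in [(-1.35,-6.2,.9+21.3),(-1.35,-6.2,.9-21.3)]: print(v,((proj('wrist',[z['pos']+M@np.array(v)],T)[0]-[200,150])*3.75).round(0))
im=cv2.imread('pics/w7.png'); cv2.imwrite('pics/w7d.png',cv2.resize(im[185:290,225:335],(770,735),interpolation=cv2.INTER_CUBIC)[:600])
```

```text
32.5 0 [295. 164.]
26.5 0 [295. 197.]
-26.5 0 [296. 461.]
-23.75 -5 [296. 437.]
-23.75 -28 [296. 391.]
-32.5 0 [296. 489.]
33.5 0 [295. 159.]
(-1.35, -6.2, 22.2) [297. 298.]
(-1.35, -6.2, -20.400000000000002) [297. 556.]
```

View pics/w7d.png

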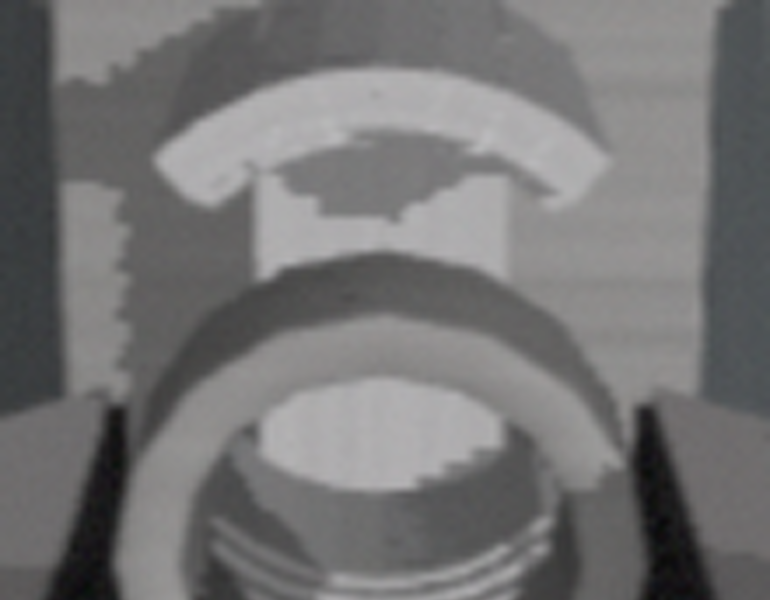

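```bash
python3 goal.py 554.2 -36.4 98.75 30 90.86
```

```text
shift [0.3, 25.6, -1.4] rot [-0.0, 0.02, 0.02] | 26 0.0 t 10.87 q [-0.1, 0.74, 1.16, -0.06, 1.76, -1.68] pos [565.8, -36.5, 121.6] F [0.3, 0.2, -1.4] gap 43.7
```

```bash
python3 -m handwheel '[[[0.2,7,-0.7,0,0,0,-0.4],[0.3,14,-1.4,0,0,0,-0.4],[0.3,21,-1.4,0,0,0,-0.4],[0.3,25,-1.4,0,0,0,-0.4],[0.3,25.6,-1.4,0,0,0,-0.4]]]';python3 -m handwheel '[[[0,0,0,0,0,0,-0.4],[0,0,0,0,0,0,-0.4]]]';python3 goal.py 551.8 -36.4 94.6 30 90.86
python3 - <<'E'
from h import *
s=read_state(); p,d=imaging.camera('wrist'); 
cv2.imwrite('pics/w8c.png',cv2.resize(p[150:310,200:360,::-1],(600,600),interpolation=cv2.INTER_CUBIC))
E
```

```text
clock: 11.28
eef_pos: [553.4, -36.3, 97.7]
eef_rot: [-1.045, -0.001, 1.586]
wrist_force: [0.3, 0.4, -0.4]
finger_gap: 43.8
clock: 11.45
eef_pos: [553.4, -36.4, 97.6]
eef_rot: [-1.045, -0.001, 1.586]
wrist_force: [-0.4, 0.3, -1.5]
finger_gap: 43.5
shift [-0.0, 3.4, -0.1] rot [-0.11, 0.02, 0.04] | 3 0.1 t 11.45 q [-0.1, 0.74, 1.22, -0.06, 1.7, -1.68] pos [553.4, -36.4, 97.6] F [-0.4, 0.3, -1.5] gap 43.5
```

View pics/w8c.png

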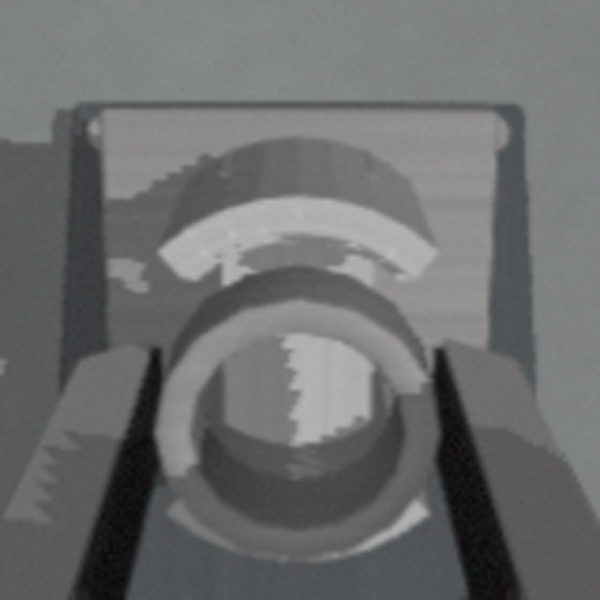

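Run:
```python
from h import *
s=read_state(); he=np.array(imaging.get_calibration('wrist')['hand_eye'])
def pr(v): return ((proj('wrist',[v],he)[0]-[200,150])*3.75).round(1)
# tool coords; ring centre (-1.05, ., zc)
for zc in (0,.5,.9):
    print(zc,'face top',pr((-1,-6.2,zc+22)),pr((-1,-6.2,zc+21.2)),'bottom-face upper',pr((-1,11.8,zc+22)),pr((-1,11.8,zc+21.2)),pr((-1,11,zc+22)),'face low',pr((-1,-6.2,zc-22)),pr((-1,-6.2,zc-21.2)))
for b in (-1,0,1,2):
  for h in (11,12.4,14): print('bore z off',b,'rim at y',h,'upper',pr((-1,h,b+32.5)),'lower',pr((-1,h,b-32.5)))
```

```text
0 face top [299.  299.5] [299.  304.7] bottom-face upper [298.9 263.1] [298.9 267.9] [298.9 264.6] face low [299.1 565.2] [299.1 560.7]
0.5 face top [299.  296.3] [299.  301.5] bottom-face upper [298.9 260.2] [298.9 264.9] [298.9 261.6] face low [299.1 562.4] [299.1 557.9]
0.9 face top [299.  293.7] [299.  298.9] bottom-face upper [298.9 257.8] [298.9 262.5] [298.9 259.2] face low [299.1 560.2] [299.1 555.7]
bore z off -1 rim at y 11 upper [298.8 207.1] lower [299.  570.4]
bore z off -1 rim at y 12.4 upper [298.8 204.9] lower [299.  566.1]
bore z off -1 rim at y 14 upper [298.8 202.4] lower [299.  561.2]
bore z off 0 rim at y 11 upper [298.8 201. ] lower [299.  565.3]
bore z off 0 rim at y 12.4 upper [298.8 198.8] lower [299. 561.]
bore z off 0 rim at y 14 upper [298.8 196.4] lower [299.  556.2]
bore z off 1 rim at y 11 upper [298.8 194.8] lower [299.  560.3]
bore z off 1 rim at y 12.4 upper [298.8 192.7] lower [299. 556.]
bore z off 1 rim at y 14 upper [298.8 190.3] lower [299.  551.2]
bore z off 2 rim at y 11 upper [298.8 188.6] lower [299.  555.2]
bore z off 2 rim at y 12.4 upper [298.8 186.5] lower [299.  550.9]
bore z off 2 rim at y 14 upper [298.8 184.2] lower [299.  546.1]
```

The sleeve looks concentric with the rim to within 0.5 mm. Rim arcs run from 197 to 560 and the sleeve is centred at x=298.5 (crop pixels). I'll lower it gently along the bore axis.

```bash
python3 -m handwheel '[[[0,1,0,0,0,0,-0.4],[0,2,0,0,0,0,-0.4],[0,3,0,0,0,0,-0.4],[0,4,0,0,0,0,-0.4],[0,4,0,0,0,0,-0.4]]]';python3 goal.py 547.3 -36.4 86.8 30 90.86
```

```text
clock: 11.92
eef_pos: [551.4, -36.4, 94.1]
eef_rot: [-1.045, -0.001, 1.586]
wrist_force: [-1.0, -0.3, -0.7]
finger_gap: 43.7
shift [0.0, 8.4, -0.2] rot [-0.11, 0.02, 0.04] | 8 0.1 t 11.92 q [-0.1, 0.74, 1.23, -0.06, 1.69, -1.68] pos [551.4, -36.4, 94.1] F [-1.0, -0.3, -0.7] gap 43.7
```

```bash
python3 -m handwheel '[[[0,0.8,0,0,0,0,-0.4],[0,1.6,0,0,0,0,-0.4],[0,2.4,0,0,0,0,-0.4],[0,3,0,0,0,0,-0.4],[0,3,0,0,0,0,-0.4]]]';python3 goal.py 547.3 -36.4 86.8 30 90.86
```

```text
clock: 12.33
eef_pos: [549.8, -36.4, 91.4]
eef_rot: [-1.045, -0.001, 1.586]
wrist_force: [-1.0, -0.7, -0.1]
finger_gap: 43.7
shift [0.0, 5.2, -0.2] rot [-0.12, 0.02, 0.04] | 5 0.1 t 12.33 q [-0.1, 0.74, 1.24, -0.06, 1.69, -1.68] pos [549.8, -36.4, 91.4] F [-1.0, -0.7, -0.1] gap 43.7
```

```bash
python3 -m handwheel '[[[0,1.4,0,0,0,0,-0.4],[0,2.8,0,0,0,0,-0.4],[0,4.2,0,0,0,0,-0.4],[0,5.6,0,0,0,0,-0.4],[0,7,0,0,0,0,-0.4]]]';python3 goal.py 547.3 -36.4 86.8 30 90.86
```

```text
clock: 12.75
eef_pos: [546.2, -36.4, 85.2]
eef_rot: [-1.045, -0.001, 1.586]
wrist_force: [-0.2, -0.9, -0.9]
finger_gap: 43.3
shift [0.0, -1.9, -0.2] rot [-0.12, 0.02, 0.04] | 2 0.1 t 12.75 q [-0.1, 0.74, 1.25, -0.06, 1.67, -1.68] pos [546.2, -36.4, 85.2] F [-0.2, -0.9, -0.9] gap 43.3
```

```bash
python3 -m handwheel '[[[0,1.4,0,0,0,0,-0.4],[0,2.8,0,0,0,0,-0.4],[0,4.2,0,0,0,0,-0.4],[0,5.6,0,0,0,0,-0.4],[0,7,0,0,0,0,-0.4]]]';python3 goal.py 547.3 -36.4 86.8 30 90.86
```

```text
clock: 13.17
eef_pos: [542.6, -36.5, 79.0]
eef_rot: [-1.045, -0.001, 1.586]
wrist_force: [-0.5, -0.5, -1.3]
finger_gap: 43.4
shift [-0.0, -9.1, -0.2] rot [-0.12, 0.02, 0.04] | 9 0.1 t 13.17 q [-0.11, 0.74, 1.27, -0.06, 1.65, -1.68] pos [542.6, -36.5, 79.0] F [-0.5, -0.5, -1.3] gap 43.4
```

Free so far; about 7 mm remain. I'll slow down.

```bash
python3 -m handwheel '[[[0,0.8,0,0,0,0,-0.4],[0,1.6,0,0,0,0,-0.4],[0,2.4,0,0,0,0,-0.4],[0,3.2,0,0,0,0,-0.4],[0,4,0,0,0,0,-0.4]]]';python3 -m handwheel '[[[0,0.5,0,0,0,0,-0.4],[0,1,0,0,0,0,-0.4],[0,1.5,0,0,0,0,-0.4]]]';python3 goal.py 547.3 -36.4 86.8 30 90.86
```

```text
clock: 13.58
eef_pos: [540.5, -36.5, 75.6]
eef_rot: [-1.045, -0.001, 1.586]
wrist_force: [1.1, 0.1, -1.9]
finger_gap: 43.4
clock: 13.83
eef_pos: [539.8, -36.5, 74.2]
eef_rot: [-1.045, -0.001, 1.586]
wrist_force: [0.6, 0.2, -1.1]
finger_gap: 43.7
shift [0.0, -14.6, -0.2] rot [-0.12, 0.02, 0.04] | 15 0.1 t 13.83 q [-0.11, 0.74, 1.28, -0.06, 1.64, -1.68] pos [539.8, -36.5, 74.2] F [0.6, 0.2, -1.1] gap 43.7
```

```bash
for i in 1; do python3 -m handwheel '[[[0,0.4,0,0,0,0,-0.4],[0,0.8,0,0,0,0,-0.4],[0,0.8,0,0,0,0,-0.4]]]'; done; python3 -m handwheel '[[[0,0.4,0,0,0,0,-0.4],[0,0.8,0,0,0,0,-0.4],[0,0.8,0,0,0,0,-0.4]]]'
```

```text
clock: 14.08
eef_pos: [539.3, -36.5, 73.5]
eef_rot: [-1.045, -0.001, 1.586]
wrist_force: [0.7, 0.1, -1.2]
finger_gap: 43.5
clock: 14.33
eef_pos: [538.9, -36.5, 72.7]
eef_rot: [-1.045, -0.001, 1.586]
wrist_force: [-0.5, 0.9, -0.7]
finger_gap: 43.6
```

```bash
python3 -m handwheel '[[[0,0.4,0,0,0,0,-0.4],[0,0.8,0,0,0,0,-0.4],[0,0.8,0,0,0,0,-0.4]]]';  python3 -m handwheel '[[[0,0.4,0,0,0,0,-0.4],[0,0.8,0,0,0,0,-0.4],[0,0.8,0,0,0,0,-0.4]]]'; python3 goal.py 547.3 -36.4 86.8 30 90.86
```

```text
clock: 14.58
eef_pos: [538.9, -36.5, 72.6]
eef_rot: [-1.046, -0.001, 1.586]
wrist_force: [2.2, -0.7, 4.1]
finger_gap: 43.4
clock: 14.83
eef_pos: [538.8, -36.5, 72.6]
eef_rot: [-1.047, -0.001, 1.586]
wrist_force: [1.9, 0.2, 7.1]
finger_gap: 43.8
shift [0.0, -16.5, -0.2] rot [0.01, 0.02, 0.03] | 17 0.0 t 14.83 q [-0.11, 0.74, 1.29, -0.06, 1.63, -1.68] pos [538.8, -36.5, 72.6] F [1.9, 0.2, 7.1] gap 43.8
```

Contact came at the predicted depth. Now I release and back out.

```bash
python3 -m handwheel '[[[0,-0.3,0,0,0,0,0],[0,-0.3,0,0,0,0,0.1],[0,-0.3,0,0,0,0,0.2],[0,-0.3,0,0,0,0,0.2],[0,-2,0,0,0,0,0.2]]]';python3 -m handwheel '[[[0,-12,0,0,0,0,0.2],[0,-30,0,0,0,0,0.2],[0,-55,0,0,0,0,0.2],[0,-75,0,0,0,0,0.2],[0,-80,0,0,0,0,0.2]]]';python3 goal.py 457 -254 110 0 90.8
python3 - <<'E'
from h import *
s=read_state(); p,d=imaging.camera('wrist'); cv2.imwrite('pics/w9.png',p[...,::-1]); np.savez('pics/w9.npz',d=d,pos=s['eef_pos'],rot=s['eef_rot'])
cv2.imwrite('pics/w9c.png',cv2.resize(p[130:290,200:360,::-1],(600,600),interpolation=cv2.INTER_CUBIC))
T=wfc('wrist',s); P=cloud('wrist',d,T)
yaw=np.radians(0.86); hz=np.array([.5*np.cos(yaw),.5*np.sin(yaw),np.sqrt(.75)]); hy=np.array([np.sin(yaw),-np.cos(yaw),0]); hx=np.cross(hy,hz)
C=np.array([546.4,-38.1,87.3]); g=P[140:300,230:330].reshape(-1,3); L=(g-C)@np.c_[hx,hy,hz]
n=np.hypot(L[:,0],L[:,1])<36; H=np.histogram(L[n][:,2],bins=np.arange(-60,6,1)); print([(int(b),int(c)) for c,b in zip(*H) if c>60])
t=L[n&(abs(L[:,2]+10)<1.5)&(np.hypot(L[:,0],L[:,1])<24)]; print(len(t),t.min(0),t.max(0))
E
```

```text
clock: 15.25
eef_pos: [539.5, -36.5, 73.9]
eef_rot: [-1.046, -0.001, 1.586]
wrist_force: [-0.0, -0.7, 0.7]
finger_gap: 55.9
clock: 15.67
eef_pos: [581.2, -36.0, 145.8]
eef_rot: [-1.051, -0.0, 1.586]
wrist_force: [0.6, 0.6, 1.2]
finger_gap: 56.2
shift [-216.1, 94.4, 92.9] rot [-29.8, 0.06, -0.01] | 253 29.8 t 15.67 q [-0.1, 0.75, 1.08, -0.06, 1.82, -1.68] pos [581.2, -36.0, 145.8] F [0.6, 0.6, 1.2] gap 56.2
[(-52, 100), (-51, 584), (-50, 494), (-49, 80), (-30, 79), (-29, 387), (-28, 337), (-27, 68), (-14, 64), (-13, 84), (-12, 220), (-11, 507), (-10, 293), (-9, 64), (-6, 79), (-5, 85), (-4, 88), (-3, 114), (-2, 135), (-1, 398), (0, 373)]
894 [-23.80588091 -21.50522376 -11.49592173] [19.69465242 21.35403015 -8.50656085]
```

View pics/w9c.png

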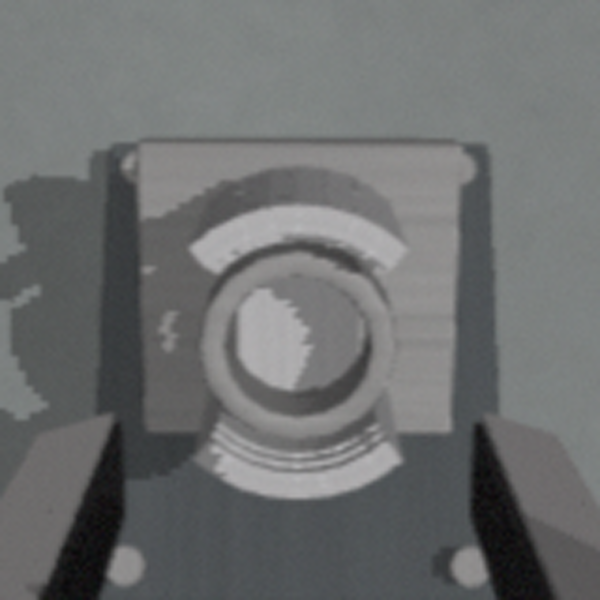

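The sleeve sits square in the bore, centred at about (298,340) in the crop, with its top 10 mm below the rim as it should be. Next is the grey washer.

```bash
python3 -m handwheel '[[[-25,-15,5,-4,0,0,0.28],[-60,-15,18,-10,0,0,0.28],[-97,0,33,-17,0,0,0.28],[-133,25,50,-23,0,0,0.28],[-170,50,68,-29,0,0,0.28]]]';python3 goal.py 457 -254 90 0 90.8
```

```text
clock: 16.13
eef_pos: [504.9, -198.3, 137.8]
eef_rot: [-1.561, 0.002, 1.586]
wrist_force: [1.6, -2.0, -0.1]
finger_gap: 60.0
shift [-54.9, 48.4, 48.3] rot [-0.56, 0.06, -0.09] | 88 0.6 t 16.13 q [-0.44, 0.36, 1.62, -0.01, 1.16, -2.02] pos [504.9, -198.3, 137.8] F [1.6, -2.0, -0.1] gap 60.0
```

```bash
python3 -m handwheel '[[[-20,10,17,-0.3,0,0,0.28],[-40,26,35,-0.5,0,0,0.28],[-54,44,48,-0.6,0,0,0.28],[-54.9,48.4,48.3,-0.6,0,0,0.28],[-54.9,48.4,48.3,-0.6,0,0,0.28]]]';python3 -m handwheel '[[[0,0,0,0,0,0,0.28],[0,0,0,0,0,0,0.28],[0,0,0,0,0,0,0.28]]]'; python3 ring.py r2 10 457 -254
```

```text
clock: 16.55
eef_pos: [455.5, -253.8, 88.1]
eef_rot: [-1.569, -0.0, 1.584]
wrist_force: [0.0, 0.6, 0.1]
finger_gap: 59.8
clock: 16.8
eef_pos: [456.2, -253.1, 88.5]
eef_rot: [-1.569, -0.0, 1.585]
wrist_force: [-0.2, -0.6, 0.8]
finger_gap: 59.8
ring 1827 455.9 -255.2 r 21.8 z 10.735387583134866
[ 456.20728558 -253.08032284   88.49491205] [-0.002 -0.003 -0.002 -0.    -0.002 -0.002]
```

View pics/r2.png

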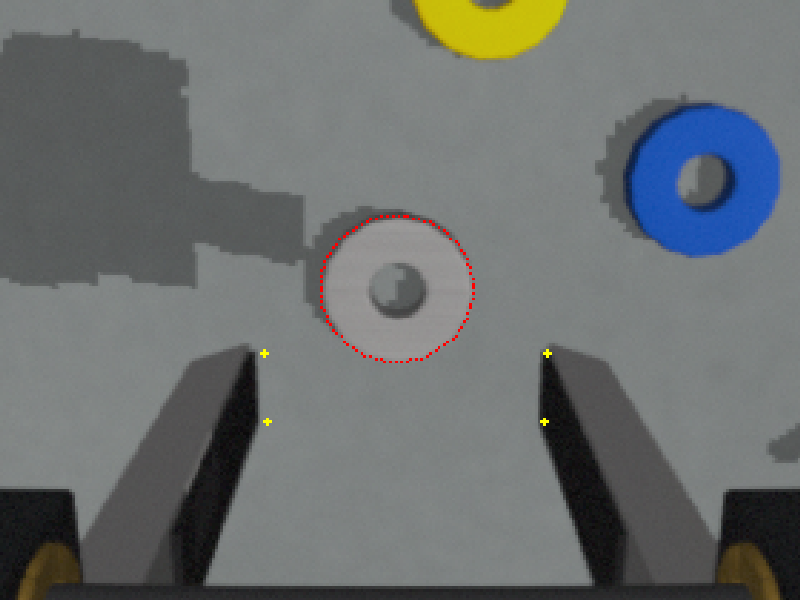

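```bash
python3 goal.py 455.7 -254.1 10 0 90.8; python3 -m handwheel '[[[-0.5,25,0.2,0,0,0,0.28],[-1,50,0.4,0,0,0,0.28],[-1,66,0.4,-0.1,0,0,0.28],[-1,74,0.4,-0.1,0,0,0.28],[-1,75.5,0.4,-0.1,0,0,0.28]]]';python3 -m handwheel '[[[0,0,0,0,0,0,0.28],[0,0,0,0,0,0,0.28]]]';python3 goal.py 455.7 -254.1 10 0 90.8
```

```text
shift [-0.9, 78.5, 0.4] rot [-0.09, 0.02, -0.0] | 79 0.1 t 16.85 q [-0.58, 0.38, 1.73, -0.0, 1.04, -2.16] pos [456.2, -253.2, 88.5] F [0.2, 0.1, 0.1] gap 60.0
clock: 17.27
eef_pos: [455.4, -253.6, 12.0]
eef_rot: [-1.569, -0.001, 1.586]
wrist_force: [-0.2, -0.0, 0.1]
finger_gap: 60.3
clock: 17.43
eef_pos: [456.1, -253.7, 13.0]
eef_rot: [-1.571, -0.0, 1.586]
wrist_force: [-0.7, -0.3, -0.4]
finger_gap: 60.6
shift [-0.4, 3.0, 0.4] rot [-0.01, 0.07, 0.02] | 3 0.1 t 17.43 q [-0.58, 0.5, 1.77, 0.0, 0.88, -2.16] pos [456.1, -253.7, 13.0] F [-0.7, -0.3, -0.4] gap 60.6
```

```bash
python3 -m handwheel '[[[-0.2,1.5,0.3,0,0,0,0.1],[-0.4,3,0.4,0,0,0,0.1],[-0.4,3,0.4,0,0,0,-0.1],[-0.4,3,0.4,0,0,0,-0.3],[-0.4,3,0.4,0,0,0,-0.4]]]' 30;python3 -m handwheel '[[[0,0,0,0,0,0,-0.4],[0,0,0,0,0,0,-0.4],[0,0,0,0,0,0,-0.4]]]';python3 goal.py 455.7 -254.1 10 0 90.8
```

```text
clock: 17.85
eef_pos: [455.8, -254.2, 10.3]
eef_rot: [-1.571, -0.0, 1.586]
wrist_force: [0.3, 1.6, 1.7]
finger_gap: 43.1
clock: 18.1
eef_pos: [455.8, -254.2, 10.3]
eef_rot: [-1.571, -0.0, 1.586]
wrist_force: [-0.9, 0.8, -0.0]
finger_gap: 43.1
shift [0.1, 0.3, 0.1] rot [0.01, 0.06, 0.0] | 0 0.1 t 18.1 q [-0.58, 0.5, 1.77, 0.0, 0.87, -2.17] pos [455.8, -254.2, 10.3] F [-0.9, 0.8, -0.0] gap 43.1
```

```bash
python3 -m handwheel '[[[0,-3,0,0,0,0,-0.4],[0,-15,0,0,0,0,-0.4],[0,-45,0,0,0,0,-0.4],[10,-85,-5,0,0,0,-0.4],[35,-120,-18,4,0,0,-0.4]]]';python3 goal.py 585 -70 170 30 90.9
```

```text
clock: 18.52
eef_pos: [470.9, -222.1, 130.9]
eef_rot: [-1.502, 0.001, 1.582]
wrist_force: [-0.5, 0.3, -1.2]
finger_gap: 42.8
shift [150.8, -47.0, -112.9] rot [26.07, -0.25, 0.04] | 194 26.1 t 18.52 q [-0.49, 0.35, 1.65, -0.04, 1.19, -2.06] pos [470.9, -222.1, 130.9] F [-0.5, 0.3, -1.2] gap 42.8
```

```bash
python3 -m handwheel '[[[28,-12,-20,5,0,0,-0.4],[56,-24,-42,10,0,0,-0.4],[84,-34,-63,15,0,0,-0.4],[112,-42,-84,20,0,0,-0.4],[140,-47,-105,26,-0.2,0,-0.4]]]';python3 goal.py 577.3 -36 138.8 30 90.9
```

```text
clock: 18.93
eef_pos: [578.2, -79.3, 173.7]
eef_rot: [-1.048, 0.001, 1.586]
wrist_force: [0.8, -0.2, -0.0]
finger_gap: 42.8
shift [43.3, 30.3, -17.1] rot [0.05, -0.08, -0.04] | 56 0.1 t 18.93 q [-0.16, 0.73, 1.05, -0.09, 1.87, -1.75] pos [578.2, -79.3, 173.7] F [0.8, -0.2, -0.0] gap 42.8
```

```bash
python3 -m handwheel '[[[15,10,-6,0,0,0,-0.4],[32,20,-13,0,0,0,-0.4],[43.3,28,-17,0,0,0,-0.4],[43.3,30,-17,0,-0.1,0,-0.4],[43.3,30,-17,0,-0.1,0,-0.4]]]';python3 -m handwheel '[[[0,0,0,0,0,0,-0.4],[0,0,0,0,0,0,-0.4],[0,0,0,0,0,0,-0.4]]]';python3 goal.py 554.3 -36.4 98.9 30 90.86
python3 - <<'E'
from h import *
s=read_state(); p,d=imaging.camera('wrist'); cv2.imwrite('pics/w10.png',p[...,::-1]); np.savez('pics/w10.npz',d=d,pos=s['eef_pos'],rot=s['eef_rot'])
cv2.imwrite('pics/w10c.png',cv2.resize(p[150:310,200:360,::-1],(600,600),interpolation=cv2.INTER_CUBIC))
E
```

```text
clock: 19.35
eef_pos: [576.8, -36.2, 139.6]
eef_rot: [-1.048, 0.0, 1.588]
wrist_force: [0.1, 0.0, -0.7]
finger_gap: 42.8
clock: 19.6
eef_pos: [576.9, -37.2, 140.7]
eef_rot: [-1.049, 0.001, 1.586]
wrist_force: [-0.6, -0.9, -0.9]
finger_gap: 42.8
shift [1.2, 47.6, -1.2] rot [0.13, 0.01, -0.05] | 48 0.1 t 19.6 q [-0.1, 0.75, 1.1, -0.06, 1.81, -1.69] pos [576.9, -37.2, 140.7] F [-0.6, -0.9, -0.9] gap 42.8
```

View pics/w10c.png

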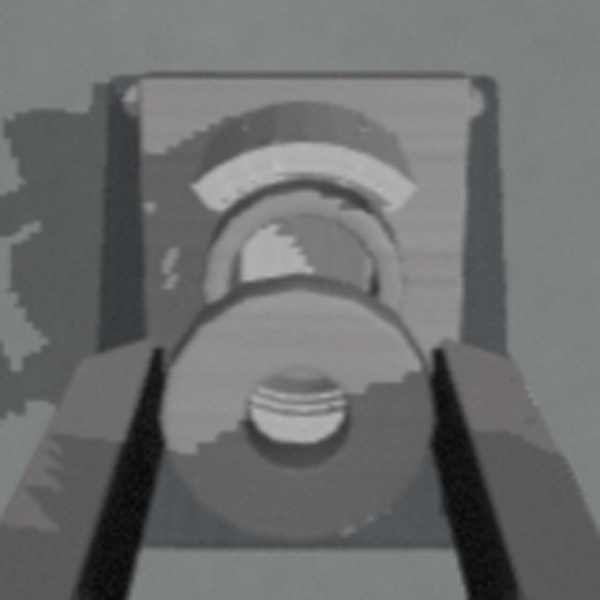

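The washer is held square, face at about (298,415) in the crop, with the sleeve visible in the bore behind it. I'll check its tool-z offset.

Run:
```python
from h import *
he=np.array(imaging.get_calibration('wrist')['hand_eye'])
def pr(v): return ((proj('wrist',[v],he)[0]-[200,150])*3.75).round(1)
for zc in (-.5,0,.5,1): print(zc,'face top',pr((-1,.3,zc+22)),'low',pr((-1,.3,zc-22)),'ch',pr((-1,.3,zc+21.4)),pr((-1,.3,zc-21.4)),'hole',pr((-1,.3,zc+8)),pr((-1,.3,zc-8)),'bottom up',pr((-1,10.3,zc+22)))
im=cv2.imread('pics/w10.png'); cv2.imwrite('pics/w10d.png',cv2.resize(im[220:300,238:322],(630,600),interpolation=cv2.INTER_CUBIC))
```

```text
-0.5 face top [299.  288.7] low [299.1 546.5] ch [299.  292.5] [299.1 543.2] hole [299.  374.6] [299.  468.3] bottom up [298.9 268.9]
0 face top [299.  285.6] low [299.1 543.7] ch [299.  289.3] [299.1 540.4] hole [299.  371.6] [299.  465.5] bottom up [298.9 265.9]
0.5 face top [299.  282.4] low [299.1 541. ] ch [299.  286.2] [299.1 537.7] hole [299.  368.6] [299.  462.6] bottom up [298.9 262.9]
1 face top [299.  279.3] low [299.1 538.3] ch [299.  283.1] [299.1 535. ] hole [299.  365.6] [299.  459.7] bottom up [298.9 259.9]
```

View pics/w10d.png

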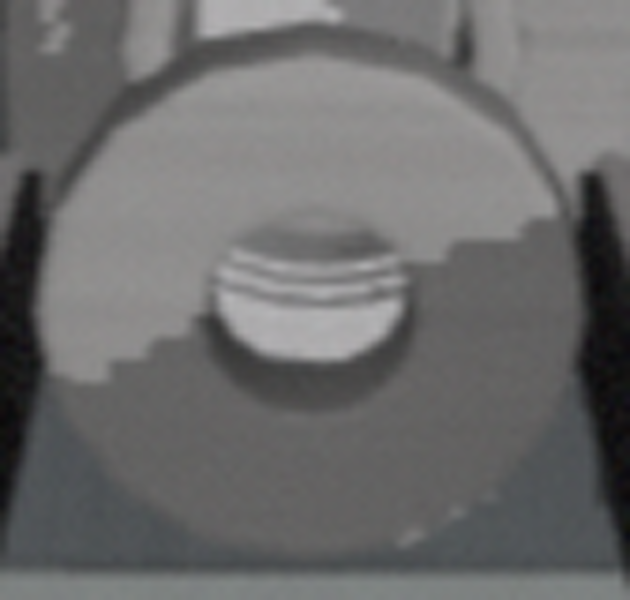

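```bash
python3 goal.py 553.5 -36.4 97.5 30 90.86;  python3 -m handwheel '[[[0.5,14,-0.6,0,0,0,-0.4],[1.2,28,-1.2,0.1,0,0,-0.4],[1.2,40,-1.2,0.1,0,0,-0.4],[1.2,48,-1.2,0.1,0,0,-0.4],[1.2,49,-1.2,0.1,0,0,-0.4]]]';python3 -m handwheel '[[[0,0,0,0,0,0,-0.4],[0,0,0,0,0,0,-0.4]]]';python3 goal.py 547.3 -36.4 86.8 30 90.86
python3 - <<'E'
from h import *
s=read_state(); p,d=imaging.camera('wrist')
cv2.imwrite('pics/w11c.png',cv2.resize(p[150:310,200:360,::-1],(600,600),interpolation=cv2.INTER_CUBIC))
E
```

```text
shift [1.0, 48.9, -1.1] rot [0.11, 0.02, -0.05] | 49 0.1 t 19.65 q [-0.1, 0.75, 1.1, -0.06, 1.81, -1.69] pos [576.9, -37.0, 140.5] F [0.7, 0.3, -1.7] gap 42.9
clock: 20.07
eef_pos: [552.7, -36.5, 96.6]
eef_rot: [-1.046, 0.0, 1.586]
wrist_force: [0.0, 0.9, -1.7]
finger_gap: 42.9
clock: 20.23
eef_pos: [553.1, -36.7, 97.2]
eef_rot: [-1.046, 0.001, 1.586]
wrist_force: [0.9, 0.4, -0.6]
finger_gap: 42.7
shift [0.4, 11.8, -0.2] rot [-0.04, -0.01, -0.03] | 12 0.1 t 20.23 q [-0.1, 0.74, 1.22, -0.06, 1.7, -1.68] pos [553.1, -36.7, 97.2] F [0.9, 0.4, -0.6] gap 42.7
```

View pics/w11c.png

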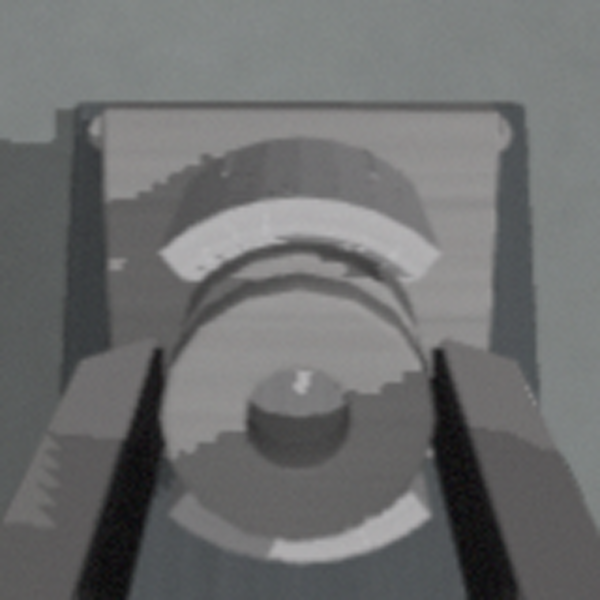

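The washer is aligned over the mouth, with rim arcs symmetric about x≈299 (crop pixels). I'll ease it in.

```bash
python3 -m handwheel '[[[0.3,1,0,0,0,0,-0.4],[0.3,2,0,0,0,0,-0.4],[0.3,3,0,0,0,0,-0.4],[0.3,4,0,0,0,0,-0.4],[0.3,5,0,0,0,0,-0.4]]]';python3 -m handwheel '[[[0,0.7,0,0,0,0,-0.4],[0,1.4,0,0,0,0,-0.4],[0,2.1,0,0,0,0,-0.4],[0,2.8,0,0,0,0,-0.4],[0,3,0,0,0,0,-0.4]]]';python3 goal.py 547.3 -36.4 86.8 30 90.86
```

```text
clock: 20.7
eef_pos: [550.6, -36.4, 92.8]
eef_rot: [-1.047, 0.001, 1.586]
wrist_force: [0.2, 0.1, -1.2]
finger_gap: 43.4
clock: 21.12
eef_pos: [549.0, -36.4, 90.1]
eef_rot: [-1.047, 0.001, 1.586]
wrist_force: [-0.5, 0.5, -1.2]
finger_gap: 43.1
shift [0.0, 3.7, -0.2] rot [-0.04, -0.01, -0.03] | 4 0.0 t 21.12 q [-0.1, 0.74, 1.24, -0.06, 1.68, -1.68] pos [549.0, -36.4, 90.1] F [-0.5, 0.5, -1.2] gap 43.1
```

```bash
python3 -m handwheel '[[[0,0.5,0,0,0,0,-0.4],[0,1,0,0,0,0,-0.4],[0,1.5,0,0,0,0,-0.4],[0,2,0,0,0,0,-0.4],[0,2,0,0,0,0,-0.4]]]';python3 -m handwheel '[[[0,0.4,0,0,0,0,-0.4],[0,0.8,0,0,0,0,-0.4],[0,0.8,0,0,0,0,-0.4]]]'
```

```text
clock: 21.53
eef_pos: [548.0, -36.4, 88.3]
eef_rot: [-1.046, 0.0, 1.586]
wrist_force: [-0.5, -0.1, -1.0]
finger_gap: 43.1
clock: 21.78
eef_pos: [547.5, -36.4, 87.5]
eef_rot: [-1.046, 0.0, 1.586]
wrist_force: [0.6, -1.0, -1.0]
finger_gap: 42.9
```

```bash
python3 -m handwheel '[[[0,0.4,0,0,0,0,-0.4],[0,0.8,0,0,0,0,-0.4],[0,0.8,0,0,0,0,-0.4]]]';python3 goal.py 547.3 -36.4 86.8 30 90.86
```

```text
clock: 22.03
eef_pos: [547.2, -36.4, 86.9]
eef_rot: [-1.047, 0.001, 1.586]
wrist_force: [0.2, 0.9, -1.3]
finger_gap: 43.1
shift [-0.0, 0.0, -0.2] rot [-0.04, -0.0, -0.03] | 0 0.0 t 22.03 q [-0.1, 0.74, 1.25, -0.06, 1.67, -1.68] pos [547.2, -36.4, 86.9] F [0.2, 0.9, -1.3] gap 43.1
```

```bash
python3 -m handwheel '[[[0,0.4,0,0,0,0,-0.4],[0,0.6,0,0,0,0,-0.4],[0,0.6,0,0,0,0,-0.4]]]';python3 goal.py 547.3 -36.4 86.8 30 90.86
```

```text
clock: 22.28
eef_pos: [547.1, -36.4, 86.8]
eef_rot: [-1.047, 0.001, 1.586]
wrist_force: [1.5, 0.4, 3.7]
finger_gap: 43.2
shift [-0.0, -0.1, -0.1] rot [0.01, -0.0, -0.03] | 0 0.0 t 22.28 q [-0.1, 0.74, 1.25, -0.06, 1.67, -1.68] pos [547.1, -36.4, 86.8] F [1.5, 0.4, 3.7] gap 43.2
```

```bash
python3 -m handwheel '[[[0,0.3,0,0,0,0,-0.4],[0,0.6,0,0,0,0,-0.4],[0,0.6,0,0,0,0,-0.4]]]';python3 goal.py 547.3 -36.4 86.8 30 90.86
```

```text
clock: 22.53
eef_pos: [547.1, -36.4, 86.7]
eef_rot: [-1.048, 0.001, 1.586]
wrist_force: [1.8, 0.4, 5.5]
finger_gap: 43.0
shift [-0.0, -0.2, -0.2] rot [0.06, -0.01, -0.04] | 0 0.1 t 22.53 q [-0.1, 0.74, 1.25, -0.06, 1.67, -1.68] pos [547.1, -36.4, 86.7] F [1.8, 0.4, 5.5] gap 43.0
```

Seated, with a firm stop at the predicted depth. Now I release and withdraw.

```bash
python3 -m handwheel '[[[0,-0.3,0,0,0,0,0],[0,-0.3,0,0,0,0,0.1],[0,-0.3,0,0,0,0,0.2],[0,-0.3,0,0,0,0,0.2],[0,-2,0,0,0,0,0.2]]]';python3 -m handwheel '[[[0,-12,0,0,0,0,0.2],[0,-30,0,0,0,0,0.2],[0,-55,0,0,0,0,0.2],[0,-65,0,0,0,0,0.2],[0,-65,0,0,0,0,0.2]]]';python3 -m handwheel '[[[0,0,0,0,0,0,0.2],[0,0,0,0,0,0,0.2]]]'
python3 - <<'E'
from h import *
s=read_state(); p,d=imaging.camera('wrist'); cv2.imwrite('pics/w12.png',p[...,::-1])
cv2.imwrite('pics/w12c.png',cv2.resize(p[130:290,200:360,::-1],(600,600),interpolation=cv2.INTER_CUBIC))
T=wfc('wrist',s); P=cloud('wrist',d,T)
yaw=np.radians(0.86); hz=np.array([.5*np.cos(yaw),.5*np.sin(yaw),np.sqrt(.75)]); hy=np.array([np.sin(yaw),-np.cos(yaw),0]); hx=np.cross(hy,hz)
C=np.array([546.4,-38.1,87.3]); L=(P-C)@np.c_[hx,hy,hz]; L=L[140:300,220:340].reshape(-1,3); r=np.hypot(L[:,0],L[:,1])
t=L[(r<20)&(abs(L[:,2])<6)]; c=np.linalg.lstsq(np.c_[t[:,:2],np.ones(len(t))],t[:,2],rcond=None)[0]; print('washer face z',np.median(t[:,2]),'tilt deg',np.degrees(c[:2]))
q=L[(r>28)&(r<32)&(abs(L[:,2])<3)&(abs(L[:,1])<16)]; print('rim z',np.median(q[:,2]))
p,d=imaging.camera('scene'); cv2.imwrite('pics/s12.png',p[...,::-1])
P=cloud('scene',d); v,u=[int(round(x)) for x in proj('scene',[[598,215,36]],wfc('scene'))[0][::-1]]; g=P[v-6:v+7,u-6:u+7].reshape(-1,3); k=g[g[:,2]>30]; print('knob top',k.mean(0),np.median(k[:,2]))
E
```

```text
clock: 22.95
eef_pos: [547.8, -36.4, 88.1]
eef_rot: [-1.047, 0.001, 1.586]
wrist_force: [-0.4, -0.3, -0.7]
finger_gap: 56.5
clock: 23.37
eef_pos: [581.6, -35.9, 146.3]
eef_rot: [-1.051, 0.001, 1.586]
wrist_force: [0.0, -0.3, 0.5]
finger_gap: 56.4
clock: 23.53
eef_pos: [581.2, -35.9, 145.7]
eef_rot: [-1.05, 0.001, 1.586]
wrist_force: [-0.2, 0.5, -0.0]
finger_gap: 56.4
washer face z -0.1606960337351365 tilt deg [-0.21850748  0.02425696]
rim z -0.033054381067229674
knob top [606.17358918 223.42867929  46.99518535] 35.270019259374294
```

View pics/w12c.png

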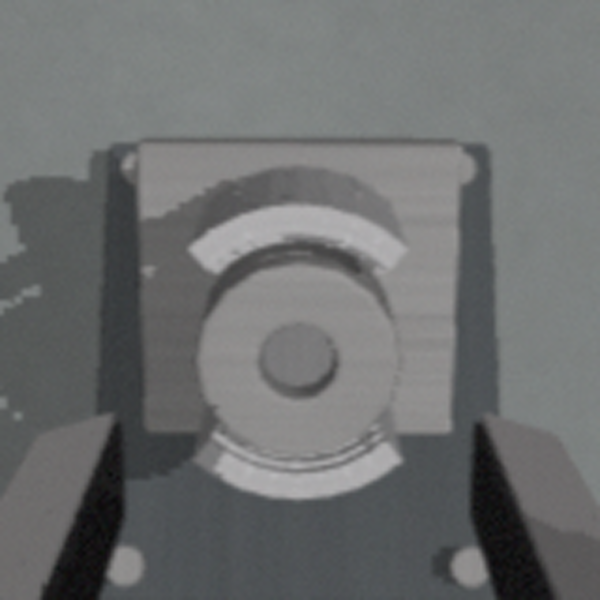

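View pics/s12.png

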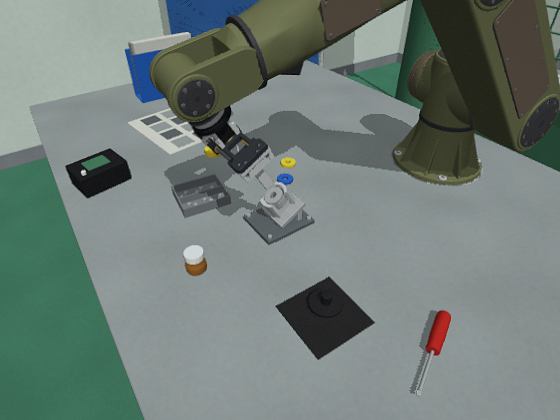

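The washer is flush: its face is 0.1 mm below the rim and its tilt is about 0.2°. The cap stands knob up on the mat at about (325,298), and the screwdriver, jar and tape have not moved. I'm handing in.

```bash
python3 -c "
from cell import order,read_state
print(order.sign_off()); print(read_state()['clock'])"
```

```text
the job is handed in; nothing more can be done
None
the job is handed in; nothing more can be done
```

The job is done and handed in at about 23.6 s. I stood the cap on the mat, knob up. The sleeve went to the bore floor and the washer onto it, both eased in with at most about 8 N at the wrist.

**Last checks**
- **Washer:** its face is 0.1 mm below the rim, tilted about 0.2°. It rests about 1.5 mm towards the low side of the bore, which is within the play.
- **Sleeve:** its top measured about 10 mm below the rim before the washer went in, which is the seated height.
- **Cap:** the scene camera put the knob top at 35.3 mm, where 36 mm is expected. It stood upright when I set it down about 16 mm from the mat centre.
- **Other things:** in the last scene picture the screwdriver, the jar and what could be seen of the tape look unmoved. I did not measure them.
- **Robot:** it touches nothing.

**Where measurements disagreed:** the wrist camera read about 1 mm off sideways against the fingers, so I aligned the rings by their position relative to the rim in the same picture.

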